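# Scoop cord locks out of a narrow-mouthed jar

## Robot

A 6-joint arm with a two-finger parallel gripper is mounted at the origin on the work surface. World frame = base frame: x ahead of the robot, y to its left, z up, the work surface at z = 0. Lengths are in mm, angles in degrees, forces in N, time in s.
With the tool pointing down it reaches from about 400 to 825 mm from the base axis. Payload 7 kg.
Tool frame: the origin (TCP) lies on the front face of the gripper's body, between the roots of the fingers; the fingertips stand 73 mm ahead of it and the grasp point (between the pads) lies 54 mm ahead of it; z points along the fingers, y is the line along which they close (so a half turn about z gives the same grasp; the last joint's range is limited). The gripper opens to 85 mm and grips with 20 to 120 N. Pads are 22 mm wide; open, the fingers measure 114 mm over their backs; the gripper's body (76 mm by 85 mm) begins 54 mm behind the grasp point. The pads swing forward as they close: fully open they stand 13 mm farther back than shut.
Start: joints at [92.023, 20.546, 0.682, 0, -70.136, -16.507], TCP at [168.838, 653.521, 303.902] pointing down, gripper open.
Joint ranges: [-176.03, 176.03], [-82.01, 121.73], [-58.28, 71.71], [-173.87, 95.51], [-174.79, -0.11], [-173.66, 173.66]. Speed limits (degrees/s): [136.94, 136.94, 172.46, 180, 180, 180].

## Interface

Orientations are given as a 3x3 rotation matrix whose columns are the frame's x, y, z axes.
In Python, from plant import bot, eyes, models gives the robot as it stands. The module is installed in compiled form; this text tells all that it offers.
- The arm moves only by the tool servo_tool, never from a script. Its argument "targets" is a list of rows, each a list of 5 numbers: the shift along the tool's x, y, z in mm, then the turn about the tool's z in degrees, then the finger opening in mm, from 0 to 85.4. A call has exactly 5 rows; each row is the pose to reach, as a shift and turn from the pose commanded when the call began, along the tool's axes at that moment; what a row does not reach only later rows make up. A row lasts 1/12 s, in which the tool goes at most 41.7 mm and 7.16 degrees, less where a joint would pass 70% of its speed; a pose out of reach is approached as far as the arm can. A call with a gripper value outside its range is refused whole. The fingers move at their own pace and stop on an object; "grip_force" is the grip in N (left out, the last holds). Time passes only in rows, so rows that repeat a pose let the fingers close, or fill a call up. It gives the time, the measured TCP pose, the force, the opening and the grip force at its end, in the units of the state.
- bot.get_state(): the state, without advancing time (a new reading comes with each control period).
- eyes.camera(name): name is "scene" or "top"; returns the picture (420x560x3 uint8, blue, green, red); there is no depth.
- eyes.camera_info(name): a dict with "fx", "fy", "cx", "cy" (pixels), "extrinsics" (4x4, takes a point from world to camera coordinates). Camera axes: x right, y down, z forward; pixel columns grow to the right and rows downward; lengths in mm; the calibration is good to about 2 mm. A picture is of the moment at which its call begins. camera_info takes no time and is no camera call.
- bot.sign_off(): hands the job in; it is judged then, once.
Trained networks look in the newest picture that a camera, given by its name, has taken for a name from the list of things; names that differ only in an ending like _2 or _b are one class to them, and where a whole thing is asked for, a point or a joint stands for the part that bears it (a point fixed in the world has none). Each returns a list of dicts, best first, with "p" (0 to 1); they miss things now and then, are a little off and sometimes report something else, mostly with a low value. They report only what shows in the picture. A call takes as long as a camera call. They do not tell look-alikes from the thing itself.
- models.search_frame(camera, name): "rect" ([left, top, width, height] in pixels, round what is visible of it).
- models.cut_out(camera, name): "mask" (420x560 bool, what is visible of it) and "rect" ([left, top, width, height] in pixels, round what is visible of it).
- models.landmark_of(camera, name): "position" ([row, column] in pixels: a listed point, or the origin of a listed thing).
The state is a dict: "clock": time; "joints": joint angles; "joint_velocities": joint speeds; "effort": joint torques, N m; "position": TCP position; "ee_rot": TCP orientation; "ft_force": force on the tool from outside, world axes, zero at the start; "wrist_torque": the same for the moment, N m; "width": finger opening in mm; "grip_force": force on a finger pad.
Only numpy, scipy, OpenCV 4.12 (cv2) and the standard library are available. Lean on these libraries where they do the work, as an engineer would, in place of code of your own. Each camera call takes 0.05 s, during which the arm holds its last target. There are 200 camera calls.

## Task

With the long-handled scoop, fetch at least two of the ball cord locks out of the narrow-mouthed glass jar that lies back in its plywood cradle, tip them into the round steel dish, and put the emptied scoop back in its grey bin, pan down and handle up. Every lock must end in the dish or in the jar, none on the bench, and they are moved with the scoop only, never touched by the gripper's fingers. Do not jam the scoop hard against the glass, and leave the other things on the bench where they are.

Things in the scene. Friction and masses are not known exactly. Their poses are not given: they have to be found in the camera images.
- jar: Glass jar in a plywood cradle, both fixed. Origin: centre of the underside of the cradle's base (155 x 110 mm); z up, x level. The jar leans 40 degrees from plumb, its mouth towards -x (up and back). Jar 118 mm long, 106 mm diameter, walls 4 mm. Centre of its underside at x 27, z 57.3 mm. The locks lie in the low corner, where the low (-x) wall, sloping 50 degrees, meets the floor.
- jar_mouth (a point): Centre of the jar's round mouth, at the rim: x -48.8, z 147.7 mm in the jar's frame, 118 mm along the jar's axis from its underside. The opening and the neck (from 100 to 118 mm along the axis) are 79 mm wide; the shoulder widens from there to 98 mm inside at 84 mm.
- jar_floor (a point): Centre of the jar's inner floor, on its axis, 7 mm from the underside: x 22.5, z 62.7 mm in the jar's frame. Inside the jar is 98 mm wide from 20 to 84 mm along the axis; nearer the floor the wall rounds in a little, to about 90 mm.
- jar_corner (a point): Lowest inner corner of the jar, where the low wall rounds into the floor: x -11.2, z 34.4 mm in the jar's frame, 44 mm from the axis towards -x and 7 mm along the axis.
- lock0: One of eight alike ball cord locks (dark cast ball, 17 mm diameter, 12 g, with a cord hole and a flush plunger), at the start heaped loose in the jar's low corner, up to 39 mm along the jar's axis. Origin: its centre. It rolls down slopes steeper than about 10 degrees.
- lock1: One of eight alike ball cord locks (dark cast ball, 17 mm diameter, 12 g, with a cord hole and a flush plunger), at the start heaped loose in the jar's low corner, up to 39 mm along the jar's axis. Origin: its centre. It rolls down slopes steeper than about 10 degrees.
- lock2: One of eight alike ball cord locks (dark cast ball, 17 mm diameter, 12 g, with a cord hole and a flush plunger), at the start heaped loose in the jar's low corner, up to 39 mm along the jar's axis. Origin: its centre. It rolls down slopes steeper than about 10 degrees.
- lock3: One of eight alike ball cord locks (dark cast ball, 17 mm diameter, 12 g, with a cord hole and a flush plunger), at the start heaped loose in the jar's low corner, up to 39 mm along the jar's axis. Origin: its centre. It rolls down slopes steeper than about 10 degrees.
- lock4: One of eight alike ball cord locks (dark cast ball, 17 mm diameter, 12 g, with a cord hole and a flush plunger), at the start heaped loose in the jar's low corner, up to 39 mm along the jar's axis. Origin: its centre. It rolls down slopes steeper than about 10 degrees.
- lock5: One of eight alike ball cord locks (dark cast ball, 17 mm diameter, 12 g, with a cord hole and a flush plunger), at the start heaped loose in the jar's low corner, up to 39 mm along the jar's axis. Origin: its centre. It rolls down slopes steeper than about 10 degrees.
- lock6: One of eight alike ball cord locks (dark cast ball, 17 mm diameter, 12 g, with a cord hole and a flush plunger), at the start heaped loose in the jar's low corner, up to 39 mm along the jar's axis. Origin: its centre. It rolls down slopes steeper than about 10 degrees.
- lock7: One of eight alike ball cord locks (dark cast ball, 17 mm diameter, 12 g, with a cord hole and a flush plunger), at the start heaped loose in the jar's low corner, up to 39 mm along the jar's axis. Origin: its centre. It rolls down slopes steeper than about 10 degrees.
- scoop: Aluminium scoop, 120 g, with a long handle, in the grey bin: pan flat on the bin's floor, handle leaning on the bin's back wall. Origin: under the middle of its heel; x forward to the lip, z up out of the pan. The handle leans back (-x) 40 degrees from the pan's z axis: a strap 5 x 16 mm, then from 110 to 195 mm along it a flat black grip 10 mm thick fore and aft, 20 mm wide.
- scoop_lip (a point): Middle of the scoop's front lip, underside: 50 mm forward of the scoop's origin. The pan is a trough 50 mm long with an open front, floor 2 mm thick and 28 mm wide, edges turned up at 45 degrees and then upright.
- scoop_pan (a point): Middle of the hollow of the pan: 24 mm forward of the scoop's origin and 11 mm above it. The pan is 42 mm wide outside; side walls reach 18 mm, the back wall 22 mm above the underside.
- scoop_grip (a point): Middle of the black grip, 150 mm up the handle: 96.4 mm behind and 114.9 mm above the origin in the scoop's frame. Take the grip across its 10 mm thickness (fingers closing fore and aft), fingers along the handle, that is tilted 40 degrees.
- bin: Grey plastic bin, fixed, 104 x 66 mm, walls 3 mm; back wall (-x) and sides 46 mm high, front (+x) 22 mm high. Origin: centre of its underside; x points to the low front. The scoop lies in it with its lip towards the low front, its origin 9 mm behind the bin's centre.
- bin_floor (a point): Centre of the bin's inner floor, 3 mm above the bench.
- dish: Shallow round steel dish, loose, 300 g, 132 mm across the rim, 30 mm high. Origin: centre of its underside.
- dish_floor (a point): Centre of the dish's inner floor, 4 mm above the bench; the floor is 108 mm wide.
- spool: Bystander: thread spool standing upright, 44 mm diameter, 52 mm high. Origin: centre of its underside.
- tape: Bystander: cardboard roll lying flat, 62 mm outside diameter, 24 mm high. Origin: centre of its underside.
- weight: Bystander: steel pattern weight, 150 x 50 x 22 mm with a bent rod handle up to 72 mm high. Origin: centre of its underside.
- puck: Bystander: black rubber puck, 48 mm diameter, 20 mm high. Origin: centre of its underside.
Mind the look-alikes: they are no part of the job. Leave any blue look-alike of the dish alone.

How it is judged (in metres and radians):
On the way, in this order (a step that is already met when the one before it is completed fails the run):
1. at least one cord lock lies in the scoop's pan, lifted clear of the jar's mouth (((distance between lock0 and scoop_pan below 0.034 m and height (world z) of lock0 above 0.125 m) or (distance between lock1 and scoop_pan below 0.034 m and height (world z) of lock1 above 0.125 m) or (distance between lock2 and scoop_pan below 0.034 m and height (world z) of lock2 above 0.125 m) or (distance between lock3 and scoop_pan below 0.034 m and height (world z) of lock3 above 0.125 m) or (distance between lock4 and scoop_pan below 0.034 m and height (world z) of lock4 above 0.125 m) or (distance between lock5 and scoop_pan below 0.034 m and height (world z) of lock5 above 0.125 m) or (distance between lock6 and scoop_pan below 0.034 m and height (world z) of lock6 above 0.125 m) or (distance between lock7 and scoop_pan below 0.034 m and height (world z) of lock7 above 0.125 m))), for 0.2 s.
2. at least two cord locks are in the dish ((((horizontal distance between lock1 and dish_floor below 0.06 m and height (world z) of lock1 below 0.032 m) and (horizontal distance between lock0 and dish_floor below 0.06 m and height (world z) of lock0 below 0.032 m)) or ((horizontal distance between lock2 and dish_floor below 0.06 m and height (world z) of lock2 below 0.032 m) and ((horizontal distance between lock0 and dish_floor below 0.06 m and height (world z) of lock0 below 0.032 m) or (horizontal distance between lock1 and dish_floor below 0.06 m and height (world z) of lock1 below 0.032 m))) or ((horizontal distance between lock3 and dish_floor below 0.06 m and height (world z) of lock3 below 0.032 m) and ((horizontal distance between lock0 and dish_floor below 0.06 m and height (world z) of lock0 below 0.032 m) or (horizontal distance between lock1 and dish_floor below 0.06 m and height (world z) of lock1 below 0.032 m) or (horizontal distance between lock2 and dish_floor below 0.06 m and height (world z) of lock2 below 0.032 m))) or ((horizontal distance between lock4 and dish_floor below 0.06 m and height (world z) of lock4 below 0.032 m) and ((horizontal distance between lock0 and dish_floor below 0.06 m and height (world z) of lock0 below 0.032 m) or (horizontal distance between lock1 and dish_floor below 0.06 m and height (world z) of lock1 below 0.032 m) or (horizontal distance between lock2 and dish_floor below 0.06 m and height (world z) of lock2 below 0.032 m) or (horizontal distance between lock3 and dish_floor below 0.06 m and height (world z) of lock3 below 0.032 m))) or ((horizontal distance between lock5 and dish_floor below 0.06 m and height (world z) of lock5 below 0.032 m) and ((horizontal distance between lock0 and dish_floor below 0.06 m and height (world z) of lock0 below 0.032 m) or (horizontal distance between lock1 and dish_floor below 0.06 m and height (world z) of lock1 below 0.032 m) or (horizontal distance between lock2 and dish_floor below 0.06 m and height (world z) of lock2 below 0.032 m) or (horizontal distance between lock3 and dish_floor below 0.06 m and height (world z) of lock3 below 0.032 m) or (horizontal distance between lock4 and dish_floor below 0.06 m and height (world z) of lock4 below 0.032 m))) or ((horizontal distance between lock6 and dish_floor below 0.06 m and height (world z) of lock6 below 0.032 m) and ((horizontal distance between lock0 and dish_floor below 0.06 m and height (world z) of lock0 below 0.032 m) or (horizontal distance between lock1 and dish_floor below 0.06 m and height (world z) of lock1 below 0.032 m) or (horizontal distance between lock2 and dish_floor below 0.06 m and height (world z) of lock2 below 0.032 m) or (horizontal distance between lock3 and dish_floor below 0.06 m and height (world z) of lock3 below 0.032 m) or (horizontal distance between lock4 and dish_floor below 0.06 m and height (world z) of lock4 below 0.032 m) or (horizontal distance between lock5 and dish_floor below 0.06 m and height (world z) of lock5 below 0.032 m))) or ((horizontal distance between lock7 and dish_floor below 0.06 m and height (world z) of lock7 below 0.032 m) and ((horizontal distance between lock0 and dish_floor below 0.06 m and height (world z) of lock0 below 0.032 m) or (horizontal distance between lock1 and dish_floor below 0.06 m and height (world z) of lock1 below 0.032 m) or (horizontal distance between lock2 and dish_floor below 0.06 m and height (world z) of lock2 below 0.032 m) or (horizontal distance between lock3 and dish_floor below 0.06 m and height (world z) of lock3 below 0.032 m) or (horizontal distance between lock4 and dish_floor below 0.06 m and height (world z) of lock4 below 0.032 m) or (horizontal distance between lock5 and dish_floor below 0.06 m and height (world z) of lock5 below 0.032 m) or (horizontal distance between lock6 and dish_floor below 0.06 m and height (world z) of lock6 below 0.032 m))))), for 0.2 s.
At the end, for the whole second after the job is handed in: At least two cord locks lie in the dish and all the others in the dish or the jar; the scoop rests in its bin, pan down (origin within 45 mm of the bin's centre and less than 20 mm above the bench) and handle up (grip's middle above 85 mm) ((((horizontal distance between lock1 and dish_floor below 0.06 m and height (world z) of lock1 below 0.032 m) and (horizontal distance between lock0 and dish_floor below 0.06 m and height (world z) of lock0 below 0.032 m)) or ((horizontal distance between lock2 and dish_floor below 0.06 m and height (world z) of lock2 below 0.032 m) and ((horizontal distance between lock0 and dish_floor below 0.06 m and height (world z) of lock0 below 0.032 m) or (horizontal distance between lock1 and dish_floor below 0.06 m and height (world z) of lock1 below 0.032 m))) or ((horizontal distance between lock3 and dish_floor below 0.06 m and height (world z) of lock3 below 0.032 m) and ((horizontal distance between lock0 and dish_floor below 0.06 m and height (world z) of lock0 below 0.032 m) or (horizontal distance between lock1 and dish_floor below 0.06 m and height (world z) of lock1 below 0.032 m) or (horizontal distance between lock2 and dish_floor below 0.06 m and height (world z) of lock2 below 0.032 m))) or ((horizontal distance between lock4 and dish_floor below 0.06 m and height (world z) of lock4 below 0.032 m) and ((horizontal distance between lock0 and dish_floor below 0.06 m and height (world z) of lock0 below 0.032 m) or (horizontal distance between lock1 and dish_floor below 0.06 m and height (world z) of lock1 below 0.032 m) or (horizontal distance between lock2 and dish_floor below 0.06 m and height (world z) of lock2 below 0.032 m) or (horizontal distance between lock3 and dish_floor below 0.06 m and height (world z) of lock3 below 0.032 m))) or ((horizontal distance between lock5 and dish_floor below 0.06 m and height (world z) of lock5 below 0.032 m) and ((horizontal distance between lock0 and dish_floor below 0.06 m and height (world z) of lock0 below 0.032 m) or (horizontal distance between lock1 and dish_floor below 0.06 m and height (world z) of lock1 below 0.032 m) or (horizontal distance between lock2 and dish_floor below 0.06 m and height (world z) of lock2 below 0.032 m) or (horizontal distance between lock3 and dish_floor below 0.06 m and height (world z) of lock3 below 0.032 m) or (horizontal distance between lock4 and dish_floor below 0.06 m and height (world z) of lock4 below 0.032 m))) or ((horizontal distance between lock6 and dish_floor below 0.06 m and height (world z) of lock6 below 0.032 m) and ((horizontal distance between lock0 and dish_floor below 0.06 m and height (world z) of lock0 below 0.032 m) or (horizontal distance between lock1 and dish_floor below 0.06 m and height (world z) of lock1 below 0.032 m) or (horizontal distance between lock2 and dish_floor below 0.06 m and height (world z) of lock2 below 0.032 m) or (horizontal distance between lock3 and dish_floor below 0.06 m and height (world z) of lock3 below 0.032 m) or (horizontal distance between lock4 and dish_floor below 0.06 m and height (world z) of lock4 below 0.032 m) or (horizontal distance between lock5 and dish_floor below 0.06 m and height (world z) of lock5 below 0.032 m))) or ((horizontal distance between lock7 and dish_floor below 0.06 m and height (world z) of lock7 below 0.032 m) and ((horizontal distance between lock0 and dish_floor below 0.06 m and height (world z) of lock0 below 0.032 m) or (horizontal distance between lock1 and dish_floor below 0.06 m and height (world z) of lock1 below 0.032 m) or (horizontal distance between lock2 and dish_floor below 0.06 m and height (world z) of lock2 below 0.032 m) or (horizontal distance between lock3 and dish_floor below 0.06 m and height (world z) of lock3 below 0.032 m) or (horizontal distance between lock4 and dish_floor below 0.06 m and height (world z) of lock4 below 0.032 m) or (horizontal distance between lock5 and dish_floor below 0.06 m and height (world z) of lock5 below 0.032 m) or (horizontal distance between lock6 and dish_floor below 0.06 m and height (world z) of lock6 below 0.032 m)))) and ((horizontal distance between lock0 and dish_floor below 0.06 m and height (world z) of lock0 below 0.032 m) or (horizontal distance between lock0 and jar_floor below 0.052 m and height (world z) of lock0 below 0.085 m)) and ((horizontal distance between lock1 and dish_floor below 0.06 m and height (world z) of lock1 below 0.032 m) or (horizontal distance between lock1 and jar_floor below 0.052 m and height (world z) of lock1 below 0.085 m)) and ((horizontal distance between lock2 and dish_floor below 0.06 m and height (world z) of lock2 below 0.032 m) or (horizontal distance between lock2 and jar_floor below 0.052 m and height (world z) of lock2 below 0.085 m)) and ((horizontal distance between lock3 and dish_floor below 0.06 m and height (world z) of lock3 below 0.032 m) or (horizontal distance between lock3 and jar_floor below 0.052 m and height (world z) of lock3 below 0.085 m)) and ((horizontal distance between lock4 and dish_floor below 0.06 m and height (world z) of lock4 below 0.032 m) or (horizontal distance between lock4 and jar_floor below 0.052 m and height (world z) of lock4 below 0.085 m)) and ((horizontal distance between lock5 and dish_floor below 0.06 m and height (world z) of lock5 below 0.032 m) or (horizontal distance between lock5 and jar_floor below 0.052 m and height (world z) of lock5 below 0.085 m)) and ((horizontal distance between lock6 and dish_floor below 0.06 m and height (world z) of lock6 below 0.032 m) or (horizontal distance between lock6 and jar_floor below 0.052 m and height (world z) of lock6 below 0.085 m)) and ((horizontal distance between lock7 and dish_floor below 0.06 m and height (world z) of lock7 below 0.032 m) or (horizontal distance between lock7 and jar_floor below 0.052 m and height (world z) of lock7 below 0.085 m)) and horizontal distance between scoop and bin_floor below 0.045 m and height (world z) of scoop below 0.02 m and height (world z) of scoop_grip above 0.085 m and linear speed of scoop below 0.02 m/s); the robot touches nothing.
It fails at once if the scoop is jammed against the glass jar with more than 45 N (contact force between scoop and jar above 45 N).
It fails at once if a cord lock is touched by the fingers (contact force between any of lock0, lock1, lock2, lock3, lock4, lock5, lock6, lock7 and the fingers above 0.3 N).
It fails at once if a bystander is moved more than 25 mm (distance of any of spool, tape, weight, puck from where it was at the start of the episode above 0.025 m).
It also fails if it takes over 72 s, if anything falls off the work surface, if the arm or the gripper's body presses on something with over 40 N, if the wrist force passes 120 N, or if a joint passes its speed limit or range.

## Working session

There is one attempt and no reset: what is moved stays moved. The work goes in short steps, Python scripts to look and compute and a tool call to move; the robot and the scene stay as the last step left them, time stands still between calls to the robot, and variables do not carry over. Pictures are saved under pics/ and viewed, at most 10 in all, crops included, and the job is handed in when it is done.

Besides the shell and the picture viewer there is one more tool, called after "Call:" as name([rows], argument=value, ...), one row to a line, values as JSON. servo_tool: Moves the arm, as the interface text tells. Its arguments: {"type":"object","properties":{"targets":{"type":"array","items":{"type":"array","items":{"type":"number"}}},"grip_force":{"type":"number"}},"required":["targets"]}

```bash
mkdir -p pics; cat > h.py <<'E'
import numpy as np,cv2
from plant import bot,eyes,models
def ray(cam,rc):
    i=eyes.camera_info(cam);E=np.array(i["extrinsics"]);R=E[:3,:3];t=E[:3,3]
    d=R.T@np.array([(rc[1]-i["cx"])/i["fx"],(rc[0]-i["cy"])/i["fy"],1]);return -R.T@t,d
def onz(cam,rc,z):
    o,d=ray(cam,rc);return o+d*(z-o[2])/d[2]
def proj(cam,p):
    i=eyes.camera_info(cam);E=np.array(i["extrinsics"]);q=E[:3,:3]@np.array(p)+E[:3,3]
    return np.array([i["cy"]+i["fy"]*q[1]/q[2],i["cx"]+i["fx"]*q[0]/q[2]])
def tri(a,b):
    (o,d),(p,e)=ray("scene",a),ray("top",b);s=np.linalg.lstsq(np.c_[d,-e],p-o,rcond=None)[0]
    P,Q=o+s[0]*d,p+s[1]*e;return (P+Q)/2,np.linalg.norm(P-Q)
E
python3 - <<'E'
from h import *
np.set_printoptions(precision=1,suppress=True)
a=eyes.camera("scene");b=eyes.camera("top")
cv2.imwrite("pics/s0.png",a);cv2.imwrite("pics/t0.png",b)
Z=dict(jar_mouth=0,jar_floor=0,jar_corner=0,jar=0,scoop=3,scoop_lip=3,scoop_grip=118,bin=0,bin_floor=3,dish=0,dish_floor=4,spool=0,tape=0,weight=0,puck=0)
for n,z in Z.items():
    r={c:models.landmark_of(c,n)[:2] for c in("scene","top")}
    for c in r: print(n,c,[(round(k["p"],2),np.array(k["position"]),onz(c,k["position"],z)[:2]) for k in r[c]])
    if r["scene"] and r["top"]: print("   tri",*tri(r["scene"][0]["position"],r["top"][0]["position"]))
for c in("scene","top"):
    o,d=ray(c,(210,280));print(c,o,d)
s=bot.get_state();print(s["position"],s["ee_rot"],s["clock"])
E
```

```text
jar_mouth scene [(0.9, array([271.3, 291.4]), array([552.7,  98.2])), (0.45, array([278.9, 287.7]), array([577.1, 108.7]))]
jar_mouth top [(0.57, array([167.5, 204.3]), array([641.7, 183.3]))]
   tri [607.  156.4 149.5] 3.3076998899158614
jar_floor scene [(0.61, array([267.3, 280.4]), array([567.1,  67. ]))]
jar_floor top [(0.67, array([184.1, 243. ]), array([600.3,  87.9])), (0.67, array([201.2, 408. ]), array([ 558. , -311.4]))]
   tri [587.6  85.6  51.7] 6.361508906013629
jar_corner scene [(0.8, array([280.9, 285.2]), array([586.6, 108.5])), (0.58, array([280.1, 282.9]), array([589.7, 102.2]))]
jar_corner top [(0.56, array([179.6, 231.1]), array([611.5, 117.1]))]
   tri [601.1 117.   33.1] 9.87502189889129
jar scene [(0.57, array([281.1, 280.7]), array([596.4, 100.2]))]
jar top [(0.83, array([186.4, 235.7]), array([594.6, 105.6])), (0.18, array([205. , 407.4]), array([ 548.7, -309.6]))]
   tri [595.8 103.4   3.1] 5.234702168344778
scoop scene [(0.74, array([193.3, 209.1]), array([ 553.9, -290.3])), (0.45, array([330.5, 342.1]), array([576.4, 318.1]))]
scoop top [(0.76, array([202.
[... 1790 characters left out ...]
1.3] 1.8199869585076938
tape scene []
tape top [(0.67, array([192.6, 152.8]), array([579.3, 307.7])), (0.42, array([253.6, 255.5]), array([431.1,  56. ]))]
weight scene [(0.64, array([238. , 170.7]), array([ 743.3, -234.8])), (0.49, array([196.3, 207.8]), array([ 563.4, -285.5]))]
weight top [(0.78, array([129.2, 380.3]), array([ 737.7, -249.1])), (0.72, array([180.4, 241.7]), array([609.5,  91.2]))]
   tri [ 741.3 -250.3  -18.6] 6.593532124497511
puck scene [(0.55, array([204.6, 274.6]), array([ 427.4, -112.2]))]
puck top []
scene [ 978.2  534.9 1147.6] [-0.4 -0.4 -0.8]
top [ 364.7  -15.5 1156.3] [ 0.1  0.  -1. ]
[168.8 653.5 303.9] [[ 1.  -0.3 -0. ]
 [-0.3 -1.   0. ]
 [-0.  -0.  -1. ]] 1.6
```

View pics/s0.png

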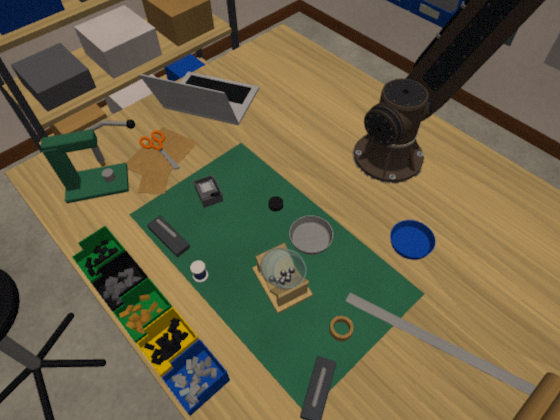

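View pics/t0.png

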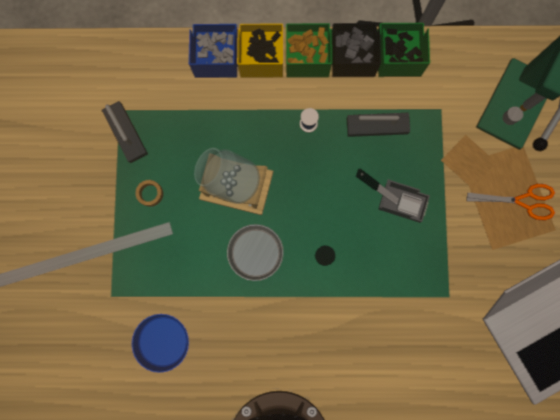

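```bash
python3 - <<'E'
from h import *
np.set_printoptions(precision=1,suppress=True)
a=cv2.imread("pics/s0.png");b=cv2.imread("pics/t0.png")
def crop(im,x,y,w,h): return cv2.resize(im[y:y+h,x:x+w],(400,300),interpolation=cv2.INTER_CUBIC)
top=np.hstack([crop(b,180,135,100,75),crop(b,350,160,100,75)])
bot_=np.hstack([crop(a,235,240,100,75),crop(a,170,165,80,60)])
cv2.imwrite("pics/c0.png",np.clip(np.vstack([top,bot_])*1.6,0,255).astype(np.uint8))
for c in("top","scene"):
  for n in("jar","bin","scoop"):
    eyes.camera(c)
    for k in models.cut_out(c,n)[:1]:
        p=np.argwhere(k["mask"]).astype(np.float32)[:,::-1]
        print(c,n,k["p"],cv2.minAreaRect(p),k["rect"])
E
```

```text
top jar 0.73 ((230.87484741210938, 179.080078125), (77.78568267822266, 55.79740524291992), 15.751173973083496) [193.6, 146.9, 79.2, 68.0]
top bin 0.87 ((404.2000732421875, 201.40000915527344), (46.169254302978516, 32.88768768310547), 18.43494987487793) [380.5, 182.3, 49.0, 36.8]
top scoop 0.89 ((386.37335205078125, 192.74916076660156), (73.86409759521484, 19.33852195739746), 26.952180862426758) [353.2, 171.7, 68.9, 43.4]
scene jar 0.78 ((282.77960205078125, 275.6146240234375), (61.217960357666016, 48.58399200439453), 62.52556610107422) [253.7, 243.4, 58.2, 68.9]
scene bin 0.88 ((207.9520721435547, 190.2945098876953), (30.290374755859375, 22.510879516601562), 65.55604553222656) [190.0, 174.1, 33.6, 30.1]
scene scoop 0.55 ((208.25001525878906, 189.25), (15.178933143615723, 14.862706184387207), 71.56504821777344) [201.0, 179.8, 15.0, 17.0]
```

View pics/c0.png

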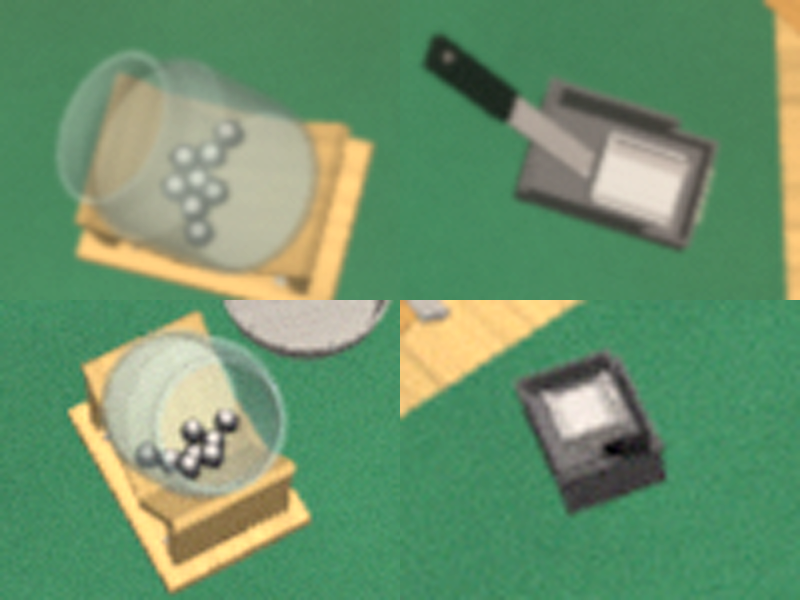

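```bash
python3 - <<'E'
from h import *
from scipy.optimize import least_squares
np.set_printoptions(precision=1,suppress=True)
# bin: rim corners in top crop (x=350+u/4,y=160+v/4)
def T(u,v,x0,y0,s): return np.array([y0+v/s,x0+u/s])
obs=[("top",T(155,80,350,160,4),(-52,33,46),),("top",T(115,198,350,160,4),(-52,-33,46)),("top",T(317,145,350,160,4),(52,33,22)),("top",T(287,248,350,160,4),(52,-33,22)),
("scene",T(115,82,170,165,5),(52,-33,22)),("scene",T(208,50,170,165,5),(52,33,22))]
def fit(obs,x0):
    def f(p):
        c,s=np.cos(p[2]),np.sin(p[2]);r=[]
        for cam,px,q in obs: r+=list(proj(cam,[p[0]+c*q[0]-s*q[1],p[1]+s*q[0]+c*q[1],q[2]])-px)
        return r
    k=least_squares(f,x0,loss="soft_l1");return k.x[:2],np.degrees(k.x[2]),f(k.x)
for y in(1,-1): print("bin",fit([(c,p,(q[0],q[1]*y,q[2])) for c,p,q in obs],[555,-298,-1.95]))
# jar
print([onz("top",T(u,v,180,135,4),8) for u,v in((77,257),(373,142))],onz("scene",T(170,290,235,240,4),4),onz("scene",T(310,215,235,240,4),4),onz("scene",T(70,110,235,240,4),8))
jo=[("top",T(77,257,180,135,4)),("top",T(373,142,180,135,4)),("scene",T(172,290,235,240,4)),("scene",T(310,217,235,240,4)),("scene",T(70,110,235,240,4))]
for z in(4,8,12):
    best=None
    Q=[(-77.5,-55,z),(77.5,55,z),(-77.5,55,0),(-77.5,-55,0),(77.5,55,z)]
    print(z,fit([(c,p,q) for (c,p),q in zip(jo,Q)],[595,104,-1.8]))
    Q=[(-77.5,-55,z),(77.5,55,z),(-77.5,55,z),(-77.5,-55,z),(77.5,55,z)]
    print(z,fit([(c,p,q) for (c,p),q in zip(jo,Q)],[595,104,-1.8]))
E
```

```text
bin (array([ 550.9, -295.8]), np.float64(-107.52838355373038), [np.float64(1.0240479162330303), np.float64(-0.1176663667247908), np.float64(-1.7907924101027106), np.float64(2.0013179359133915), np.float64(-0.1888728586654338), np.float64(-0.43283129539122456), np.float64(0.4167411917363495), np.float64(-0.41233643071313963), np.float64(-7.6543698886345055), np.float64(19.106214749550645), np.float64(5.416865312655034), np.float64(-18.475780517018478)])
bin (array([ 527.5, -295.2]), np.float64(-76.40602151192228), [np.float64(49.96984337526462), np.float64(-0.39465371437427166), np.float64(-7.0491186656007585), np.float64(2.1555471381284406), np.float64(24.505861787050094), np.float64(-0.25798080059303174), np.float64(-28.083230102514193), np.float64(-0.339773977998334), np.float64(2.8509057737734054), np.float64(1.9813034946147923), np.float64(-3.6621693844400625), np.float64(-3.75771574953896)])
[array([561.5, 192.4,   8. ]), array([632.2,  14.1,   8. ])] [667.9 165.1   4. ] [559.4 190.6   4. ] [629.2  15.9   8. ]
4 (array([595.3, 103.1]), np.float64(-103.82799208033357), [np.float6
[... 1574 characters left out ...]
3865), np.float64(0.19194765353969956), np.float64(0.2102297356676388), np.float64(-0.37613693326795783), np.float64(0.4658838543896877), np.float64(-0.04241207026984739), np.float64(0.36744323101061127), np.float64(-0.009583302716919206), np.float64(-0.5839440062042058), np.float64(-0.7218769357144197)])
12 (array([596.4, 104.6]), np.float64(-103.86734597338392), [np.float64(-0.33023819413278943), np.float64(-0.5198303203631838), np.float64(-0.0020835224655399998), np.float64(-0.8881184034363514), np.float64(-0.6644470221655752), np.float64(-0.321836608122112), np.float64(-0.6604603706769581), np.float64(0.1732335325623353), np.float64(-0.1939396041384498), np.float64(-0.5809890467276375)])
```

```bash
cat >> h.py <<'E'
def ya(R): return np.degrees(np.arctan2(R[1][0],R[0][0]))
def plan(p0,a0,p1,a1,w,n=None):
    """world TCP p0, tool-x yaw a0 -> p1,a1 ; prints calls of 5 rows"""
    p0,p1=np.array(p0,float),np.array(p1,float)
    need=max(np.linalg.norm(p1-p0)/40,abs(a1-a0)/7,1);N=n or 5*int(np.ceil(need/5))
    for k in range(0,N,5):
        f=lambda i:(p0+(p1-p0)*min(i/N,1),a0+(a1-a0)*min(i/N,1))
        ps,as_=f(k);c,s=np.cos(np.radians(as_)),np.sin(np.radians(as_));rows=[]
        for i in range(k+1,k+6):
            p,a=f(i);d=p-ps
            rows.append([round(float(v),1) for v in(c*d[0]+s*d[1],s*d[0]-c*d[1],-d[2],-(a-as_),w)])
        print(rows)
E
python3 - <<'E'
from h import *
s=bot.get_state();print(ya(s["ee_rot"]),s["clock"],s["width"])
obs=[("top",(180,388.75),(-52,33,46)),("top",(209.5,378.75),(-52,-33,46)),("top",(196.25,429.25),(52,33,22)),("top",(222,421.75),(52,-33,22)),
("scene",(181.4,193),(52,33,22)),("scene",(175,211.6),(52,-33,22))]
from scipy.optimize import least_squares
def f(p):
    c,s=np.cos(p[2]),np.sin(p[2]);r=[]
    for cam,px,q in obs: r+=list(proj(cam,[p[0]+c*q[0]-s*q[1],p[1]+s*q[0]+c*q[1],q[2]])-np.array(px))
    return r
k=least_squares(f,[553,-297,-1.9]);print(k.x,np.degrees(k.x[2]),np.round(f(k.x),1))
plan(s["position"],ya(s["ee_rot"]),[586,-197,240],-108,85)
E
```

```text
-14.484601008451968 2.2 85.54187762827982
[ 551.08829335 -294.86086334   -1.86493077] -106.85266202653851 [ 1.1 -0.7 -1.6  1.7 -0.6 -0.9  0.1 -0.6 -0.6  0.1 -1.1  0.4]
[[24.7, 28.8, 2.6, 3.7, 85.0], [49.3, 57.5, 5.1, 7.5, 85.0], [74.0, 86.3, 7.7, 11.2, 85.0], [98.7, 115.1, 10.2, 15.0, 85.0], [123.3, 143.8, 12.8, 18.7, 85.0]]
[[32.6, 19.3, 2.6, 3.7, 85.0], [65.2, 38.7, 5.1, 7.5, 85.0], [97.8, 58.0, 7.7, 11.2, 85.0], [130.3, 77.4, 10.2, 15.0, 85.0], [162.9, 96.7, 12.8, 18.7, 85.0]]
[[37.1, 7.9, 2.6, 3.7, 85.0], [74.1, 15.7, 5.1, 7.5, 85.0], [111.2, 23.6, 7.7, 11.2, 85.0], [148.3, 31.5, 10.2, 15.0, 85.0], [185.3, 39.3, 12.8, 18.7, 85.0]]
[[37.6, -4.4, 2.6, 3.7, 85.0], [75.3, -8.9, 5.1, 7.5, 85.0], [112.9, -13.3, 7.7, 11.2, 85.0], [150.5, -17.7, 10.2, 15.0, 85.0], [188.2, -22.2, 12.8, 18.7, 85.0]]
[[34.2, -16.3, 2.6, 3.7, 85.0], [68.4, -32.5, 5.1, 7.5, 85.0], [102.7, -48.8, 7.7, 11.2, 85.0], [136.9, -65.1, 10.2, 15.0, 85.0], [171.1, -81.3, 12.8, 18.7, 85.0]]
```

Call:
servo_tool([
  [25,29,2.5,3.7,85],
  [49,57.5,5,7.5,85],
  [74,86,7.5,11,85],
  [99,115,10,15,85],
  [123,144,13,18.7,85],
])

```text
clock: 2.62
position: [252.4, 481.7, 290.9]
ee_rot: [[0.835, -0.55, 0.0], [-0.55, -0.835, 0.0], [-0.0, -0.0, -1.0]]
ft_force: [-0.1, 1.0, -0.6]
width: 84.8
grip_force: 0.0
```

Call:
servo_tool([
  [32.5,19,2.5,3.7,85],
  [65,38.5,5,7.5,85],
  [98,58,7.5,11,85],
  [130,77.5,10,15,85],
  [163,96.5,13,18.7,85],
])

```text
clock: 3.03
position: [335.8, 311.7, 278.2]
ee_rot: [[0.615, -0.789, 0.001], [-0.789, -0.615, 0.001], [-0.001, -0.001, -1.0]]
ft_force: [0.9, 0.7, -0.0]
width: 85.0
grip_force: 0.0
```

Call:
servo_tool([
  [37,8,2.5,3.7,85],
  [74,15.5,5,7.5,85],
  [111,23.5,7.5,11,85],
  [148,31.5,10,15,85],
  [185,39.5,13,18.7,85],
])

```text
clock: 3.45
position: [419.1, 141.8, 265.4]
ee_rot: [[0.33, -0.944, 0.001], [-0.944, -0.33, 0.001], [-0.001, -0.001, -1.0]]
ft_force: [1.0, 0.9, -0.7]
width: 85.1
grip_force: 0.0
```

Call:
servo_tool([
  [37.5,-4.5,2.5,3.7,85],
  [75,-9,5,7.5,85],
  [113,-13,7.5,11,85],
  [150.5,-17.5,10,15,85],
  [188,-22,13,18.7,85],
])

```text
clock: 3.87
position: [502.5, -28.5, 252.2]
ee_rot: [[0.009, -1.0, 0.001], [-1.0, -0.009, 0.0], [-0.0, -0.001, -1.0]]
ft_force: [-0.1, 1.6, -0.2]
width: 85.1
grip_force: 0.0
```

Call:
servo_tool([
  [34,-16,2.5,3.7,85],
  [68.5,-32.5,5,7.5,85],
  [102.5,-49,7.5,11,85],
  [137,-65,10,15,85],
  [171,-81,13,18.7,85],
])

```text
clock: 4.28
position: [585.7, -198.6, 238.9]
ee_rot: [[-0.312, -0.95, 0.0], [-0.95, 0.312, -0.0], [-0.0, -0.0, -1.0]]
ft_force: [0.8, 1.3, 0.5]
width: 85.1
grip_force: 0.0
```

Call:
servo_tool([
  [0,1,33,0,60],
  [0,1,66,0,40],
  [0,1,66,0,25],
  [0,1,66,0,10],
  [0,1,66,0,10],
], grip_force=60)

```text
clock: 4.7
position: [584.9, -196.2, 174.6]
ee_rot: [[-0.308, -0.951, 0.001], [-0.951, 0.308, -0.001], [0.0, -0.001, -1.0]]
ft_force: [0.5, 0.9, 1.1]
width: 25.0
grip_force: 0.0
```

Call:
servo_tool([
  [0,0,0,0,10],
  [0,0,0,0,10],
  [0,0,0,0,10],
  [0,0,0,0,10],
  [0,0,0,0,10],
])

```text
clock: 5.12
position: [585.3, -195.8, 174.8]
ee_rot: [[-0.308, -0.951, 0.004], [-0.951, 0.308, -0.0], [-0.001, -0.004, -1.0]]
ft_force: [-0.0, 2.9, 6.4]
width: 19.0
grip_force: 60.0
```

```bash
python3 - <<'E'
from h import *
a=eyes.camera("scene");b=eyes.camera("top")
def crop(im,x,y,w,h): return cv2.resize(im[y:y+h,x:x+w],(400,300),interpolation=cv2.INTER_CUBIC)
cv2.imwrite("pics/c1.png",np.clip(np.hstack([crop(b,330,135,120,90),crop(a,160,140,100,75)])*1.6,0,255).astype(np.uint8))
s=bot.get_state();print(s["position"],s["width"],s["grip_force"],s["ft_force"],s["wrist_torque"],s["joints"])
E
```

```text
[ 585.33378947 -195.83298956  174.78677194] 18.737537379264882 60.015276074409485 [0.4688368  3.67979134 6.61100656] [ 0.93149185 -0.11122026 -0.05852994] [-3.87138894e-01  2.13349417e+01 -1.64010597e+01  1.77705075e-02
 -5.20543124e+01 -1.75527420e+01]
```

View pics/c1.png

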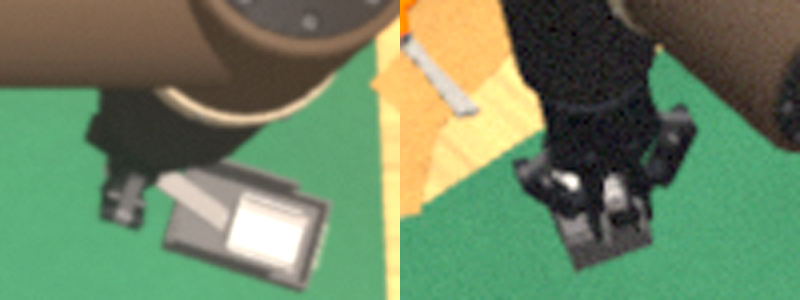

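Call:
servo_tool([
  [0,0,-8,0,10],
  [0,0,-20,0,10],
  [0,0,-40,0,10],
  [0,0,-65,0,10],
  [0,0,-80,0,10],
])

```text
clock: 5.63
position: [584.2, -196.4, 255.6]
ee_rot: [[-0.309, -0.951, 0.001], [-0.951, 0.309, -0.0], [-0.0, -0.001, -1.0]]
ft_force: [0.7, -0.5, -0.7]
width: 18.8
grip_force: 59.3
```

```bash
cat >> h.py <<'E'
def scoop_pose(yaw=None,tilt0=0):
    "pitch (lip down +) from network landmarks in both views, grip point from the tool"
    s=bot.get_state();R=np.array(s["ee_rot"]);g=np.array(s["position"])+54*R[:,2]
    from scipy.optimize import least_squares
    P=dict(scoop=(0,0),scoop_lip=(50,0),scoop_pan=(24,11));obs=[]
    for c in("scene","top"):
        eyes.camera(c)
        for n in P:
            k=[q for q in models.landmark_of(c,n) if np.linalg.norm(np.array(q["position"])-proj(c,g-[0,0,100]))<70]
            if k: obs.append((c,n,np.array(k[0]["position"]),k[0]["p"]))
    def pts(t,n):
        x,z=P[n][0]+96.4,P[n][1]-114.9;t=np.radians(t)
        return g+R[:,0]*(x*np.cos(t)+z*np.sin(t))+np.array([0,0,1])*(-x*np.sin(t)+z*np.cos(t))
    f=lambda t:np.concatenate([o[3]*(proj(o[0],pts(t[0],o[1]))-o[2]) for o in obs])
    k=min((least_squares(f,[t],loss="soft_l1") for t in(0,30,60)),key=lambda k:k.cost)
    print("pitch",k.x[0],"t",s["clock"],"lip",pts(k.x[0],"scoop_lip").round(1),"org",pts(k.x[0],"scoop").round(1),[(o[0][0],o[1],round(o[3],2),(proj(o[0],pts(k.x[0],o[1]))-o[2]).round(0)) for o in obs])
E
python3 - <<'E'
from h import *
scoop_pose()
s=bot.get_state();print(s["ft_force"],s["wrist_torque"],s["width"])
E
```

```text
pitch 1.8494177641634504 t 5.6333 lip [ 540.3 -332.    82. ] org [ 555.7 -284.5   83.6] [('s', 'scoop', 0.55, array([ 2., -2.])), ('s', 'scoop_lip', 0.61, array([-1., -3.])), ('s', 'scoop_pan', 0.55, array([-1., -3.])), ('t', 'scoop', 0.76, array([-2., -0.])), ('t', 'scoop_lip', 0.96, array([-2., -0.])), ('t', 'scoop_pan', 0.65, array([-2.,  1.]))]
[-0.4725952  -0.14315911 -2.34257196] [ 0.1101069  -0.0275402  -0.02157276] 18.70297446809377
```

Call:
servo_tool([
  [0,0,0,0,10],
  [0,0,0,0,10],
  [0,0,0,0,10],
  [0,0,0,0,10],
  [0,0,0,0,10],
], grip_force=20)

```text
clock: 6.45
position: [584.1, -196.2, 252.8]
ee_rot: [[-0.309, -0.951, -0.0], [-0.951, 0.309, 0.0], [0.0, 0.0, -1.0]]
ft_force: [-0.0, 0.1, -1.0]
width: 18.5
grip_force: 59.3
```

```bash
python3 - <<'E'
from h import *
scoop_pose()
s=bot.get_state();print(s["grip_force"],s["wrist_torque"],s["width"])
E
```

```text
pitch 2.5796394145695576 t 6.45 lip [ 540.5 -330.4   77.5] org [ 555.9 -282.9   79.7] [('s', 'scoop', 0.46, array([1., 0.])), ('s', 'scoop_lip', 0.51, array([ 3., -1.])), ('s', 'scoop_pan', 0.39, array([2., 1.])), ('t', 'scoop', 0.65, array([-0., -1.])), ('t', 'scoop_lip', 0.93, array([-2.,  1.])), ('t', 'scoop_pan', 0.88, array([-2.,  1.]))]
59.30074632167816 [ 0.06232148 -0.03007554 -0.01893105] 19.06643622955438
```

Call:
servo_tool([
  [0,0,0,0,16],
  [0,0,0,0,16],
  [0,0,0,0,16],
  [0,0,0,0,16],
  [0,0,0,0,16],
], grip_force=20)

```text
clock: 7.27
position: [584.1, -196.2, 252.9]
ee_rot: [[-0.309, -0.951, 0.0], [-0.951, 0.309, 0.0], [-0.0, 0.0, -1.0]]
ft_force: [0.4, 0.2, -1.1]
width: 19.0
grip_force: 59.3
```

```bash
python3 - <<'E'
from h import *
scoop_pose()
s=bot.get_state();print(s["grip_force"],s["wrist_torque"],s["width"])
E
```

```text
pitch -0.1752042879065988 t 7.2667 lip [ 538.7 -335.8   84.5] org [ 554.2 -288.3   84.3] [('s', 'scoop', 0.66, array([ 2., -2.])), ('s', 'scoop_lip', 0.6, array([ 2., -3.])), ('s', 'scoop_pan', 0.47, array([-0.,  0.])), ('t', 'scoop', 0.74, array([-1., -2.])), ('t', 'scoop_lip', 0.75, array([-3.,  2.])), ('t', 'scoop_pan', 0.57, array([1., 3.]))]
59.29917633533478 [ 0.06439548  0.00388401 -0.02539015] 18.685677751753673
```

Call:
servo_tool([
  [0,0,35,0,10],
  [0,0,65,0,10],
  [0,0,78,0,10],
  [0,0,80,0,10],
  [0,0,80,0,26],
], grip_force=20)

```text
clock: 8.08
position: [583.8, -196.1, 172.0]
ee_rot: [[-0.308, -0.951, -0.002], [-0.951, 0.308, -0.0], [0.001, 0.002, -1.0]]
ft_force: [-0.2, 0.1, 0.4]
width: 26.1
grip_force: 0.0
```

Call:
servo_tool([
  [0,0,0,0,26],
  [0,0,0,0,10],
  [0,0,0,0,10],
  [0,0,0,0,10],
  [0,0,0,0,10],
], grip_force=20)

```text
clock: 8.5
position: [584.3, -196.3, 173.4]
ee_rot: [[-0.309, -0.951, 0.001], [-0.951, 0.309, -0.0], [-0.0, -0.001, -1.0]]
ft_force: [0.2, 0.3, 0.0]
width: 19.4
grip_force: 22.9
```

Call:
servo_tool([
  [0,0,-3,0,10],
  [0,0,-15,0,10],
  [0,0,-40,0,10],
  [0,0,-65,0,10],
  [0,0,-80,0,10],
])

```text
clock: 8.92
position: [584.5, -196.4, 255.6]
ee_rot: [[-0.309, -0.951, 0.002], [-0.951, 0.309, -0.0], [-0.0, -0.002, -1.0]]
ft_force: [0.2, -0.7, -0.1]
width: 19.5
grip_force: 22.7
```

```bash
python3 - <<'E'
from h import *
scoop_pose()
s=bot.get_state();print(s["grip_force"],s["wrist_torque"],s["width"],s["position"])
E
```

```text
pitch 0.06619582858591208 t 8.9167 lip [ 539.5 -335.6   86.5] org [ 555.  -288.    86.6] [('s', 'scoop', 0.45, array([ 3., -2.])), ('s', 'scoop_lip', 0.51, array([ 1., -2.])), ('s', 'scoop_pan', 0.47, array([ 1., -1.])), ('t', 'scoop', 0.68, array([-3.,  3.])), ('t', 'scoop_lip', 0.69, array([-1., -0.])), ('t', 'scoop_pan', 0.62, array([-2.,  0.]))]
22.712504267692566 [ 0.08256183 -0.02985217  0.03384867] 19.359283135858746 [ 583.47945219 -196.1834225   251.59475219]
```

Call:
servo_tool([
  [0,0,0,0,19.6],
  [0,0,0,0,19.6],
  [0,0,0,0,19.6],
  [0,0,0,0,19.6],
  [0,0,0,0,19.6],
])

```text
clock: 9.73
position: [584.0, -196.2, 252.8]
ee_rot: [[-0.309, -0.951, -0.0], [-0.951, 0.309, -0.0], [0.0, 0.0, -1.0]]
ft_force: [-0.2, 0.2, -1.1]
width: 20.2
grip_force: 14.2
```

```bash
python3 - <<'E'
from h import *
scoop_pose()
s=bot.get_state();print(s["grip_force"],s["wrist_torque"],s["width"],s["position"])
E
```

```text
pitch 0.97223749082268 t 9.7333 lip [ 539.4 -333.6   81.4] org [ 554.9 -286.1   82.3] [('s', 'scoop', 0.43, array([ 3., -2.])), ('s', 'scoop_lip', 0.52, array([ 2., -2.])), ('s', 'scoop_pan', 0.39, array([-1., -2.])), ('t', 'scoop', 0.58, array([-2.,  2.])), ('t', 'scoop_lip', 0.9, array([-1.,  1.])), ('t', 'scoop_pan', 0.92, array([-0., -3.]))]
14.203353524208069 [0.06730409 0.00043528 0.00648643] 19.890131996208126 [ 584.08275873 -196.24237979  252.96198172]
```

Call:
servo_tool([
  [0,0,0,0,19.8],
  [0,0,0,0,19.8],
  [0,0,0,0,19.8],
  [0,0,0,0,19.8],
  [0,0,0,0,19.8],
])

```text
clock: 10.55
position: [584.0, -196.2, 252.9]
ee_rot: [[-0.309, -0.951, -0.0], [-0.951, 0.309, 0.0], [0.0, 0.0, -1.0]]
ft_force: [0.1, 0.4, -0.7]
width: 20.1
grip_force: 8.6
```

```bash
python3 - <<'E'
from h import *
scoop_pose()
s=bot.get_state();print(s["grip_force"],s["wrist_torque"],s["width"],s["position"])
E
```

```text
pitch 23.598921423994405 t 10.55 lip [ 556.8 -280.1   35. ] org [ 571.  -236.5   55. ] [('s', 'scoop', 0.76, array([ 1., -2.])), ('s', 'scoop_lip', 0.71, array([ 1., -1.])), ('s', 'scoop_pan', 0.8, array([-2.,  0.])), ('t', 'scoop_lip', 0.77, array([ 1., -0.])), ('t', 'scoop_pan', 0.76, array([-2.,  0.]))]
8.550518453121185 [ 0.07829658  0.03925666 -0.01393852] 19.912378048006996 [ 584.0479948  -196.24132426  252.90932109]
```

Call:
servo_tool([
  [25,0,0,0,19.8],
  [50,0,5,0,19.8],
  [58,0,15,0,19.8],
  [58,0,25,0,19.8],
  [58,0,29,0,19.8],
])

```text
clock: 11.37
position: [566.5, -251.4, 223.3]
ee_rot: [[-0.31, -0.951, 0.001], [-0.951, 0.31, 0.0], [-0.001, -0.001, -1.0]]
ft_force: [1.6, 6.1, 9.9]
width: 19.7
grip_force: 9.5
```

Call:
servo_tool([
  [14,0,-5,0,19.8],
  [28,0,-9.5,0,19.8],
  [49,0,-16,0,19.8],
  [72,0,-20,0,19.8],
  [94,0,-21.5,0,19.8],
])

```text
clock: 11.78
position: [537.4, -341.0, 246.0]
ee_rot: [[-0.308, -0.952, 0.001], [-0.952, 0.308, -0.0], [-0.0, -0.001, -1.0]]
ft_force: [0.3, 0.4, -0.7]
width: 20.1
grip_force: 8.9
```

```bash
python3 - <<'E'
from h import *
scoop_pose()
s=bot.get_state();print(s["grip_force"],s["ft_force"],s["width"],s["position"])
E
```

```text
pitch 57.37004886125304 t 11.7833 lip [ 543.  -324.1    6.8] org [ 551.2 -298.4   48.9] [('s', 'scoop', 0.63, array([ 2., -1.])), ('s', 'scoop_lip', 0.69, array([ 2., -3.])), ('s', 'scoop_pan', 0.66, array([-1., -1.]))]
9.216031283140182 [-0.34193365 -0.13094915  2.05117601] 19.82769863940809 [ 537.58228005 -340.16229599  245.6056575 ]
```

```bash
cat >> h.py <<'E'
JO=np.array([595.4,103.2]);JY=-103.6
A=np.array([-.6428,.766]);Nn=np.array([.766,.6428])
def so(s,o): return np.array([27,57.3])+s*A+o*Nn
def rotp(v,th):
    t=np.radians(th);return np.array([v[0]*np.cos(t)+v[1]*np.sin(t),-v[0]*np.sin(t)+v[1]*np.cos(t)])
def grip_from(pt,xz,th):
    "jar-plane grip position so that scoop point pt=(x,z) lies at xz with pitch th"
    return np.array(xz)-rotp(np.array(pt)-[-96.4,114.9],th)
def world(g):
    c,s=np.cos(np.radians(JY)),np.sin(np.radians(JY));return np.array([JO[0]+c*g[0],JO[1]+s*g[0],g[1]+54])
E
python3 - <<'E'
from h import *
np.set_printoptions(precision=1,suppress=True)
th=55;L=(50,0)
G=[grip_from(L,so(s,o),th) for s,o in((140,-27),(100,-33),(60,-38),(40,-43),(13,-44))]
print(np.array(G));print(np.diff(np.array(G),axis=0));W=world(G[0]);print(W)
s=bot.get_state();p=np.array([537.4,-341.0,246.0]);print(s["position"])
up=p+[0,0,100]
plan(p,-107.95,up,-107.95,15);print()
plan(up,-107.95,W,-103.6,15,n=20)
E
```

```text
[[-73.5 333. ]
 [-52.4 298.5]
 [-30.5 264.7]
 [-21.5 246.1]
 [ -4.9 224.8]]
[[ 21.1 -34.5]
 [ 21.9 -33.9]
 [  9.  -18.5]
 [ 16.6 -21.3]]
[612.7 174.7 387. ]
[ 537.6 -340.2  245.6]
[[-0.0, 0.0, -20.0, -0.0, 15.0], [-0.0, 0.0, -40.0, -0.0, 15.0], [-0.0, 0.0, -60.0, -0.0, 15.0], [-0.0, 0.0, -80.0, -0.0, 15.0], [-0.0, 0.0, -100.0, -0.0, 15.0]]

[[-25.7, 4.4, -2.1, -0.2, 15.0], [-51.4, 8.7, -4.1, -0.4, 15.0], [-77.1, 13.1, -6.2, -0.7, 15.0], [-102.8, 17.5, -8.2, -0.9, 15.0], [-128.4, 21.8, -10.3, -1.1, 15.0]]
[[-25.8, 3.9, -2.1, -0.2, 15.0], [-51.5, 7.8, -4.1, -0.4, 15.0], [-77.3, 11.6, -6.2, -0.7, 15.0], [-103.1, 15.5, -8.2, -0.9, 15.0], [-128.8, 19.4, -10.3, -1.1, 15.0]]
[[-25.8, 3.4, -2.1, -0.2, 15.0], [-51.7, 6.8, -4.1, -0.4, 15.0], [-77.5, 10.2, -6.2, -0.7, 15.0], [-103.3, 13.5, -8.2, -0.9, 15.0], [-129.2, 16.9, -10.3, -1.1, 15.0]]
[[-25.9, 2.9, -2.1, -0.2, 15.0], [-51.8, 5.8, -4.1, -0.4, 15.0], [-77.7, 8.7, -6.2, -0.7, 15.0], [-103.6, 11.6, -8.2, -0.9, 15.0], [-129.5, 14.5, -10.3, -1.1, 15.0]]
```

Call:
servo_tool([
  [0,0,0,0,15],
  [0,0,-15,0,15],
  [0,0,-40,0,15],
  [0,0,-75,0,15],
  [0,0,-100,0,15],
], grip_force=30)

```text
clock: 12.6
position: [537.2, -340.2, 346.9]
ee_rot: [[-0.308, -0.951, -0.0], [-0.951, 0.308, 0.0], [0.0, 0.0, -1.0]]
ft_force: [1.4, -0.3, -0.5]
width: 19.5
grip_force: 29.6
```

Call:
servo_tool([
  [-15,3,-2,-0.2,15],
  [-40,7,-4,-0.4,15],
  [-70,12,-6,-0.7,15],
  [-100,17,-8,-0.9,15],
  [-128,22,-10,-1.1,15],
])

```text
clock: 13.02
position: [555.4, -210.2, 354.6]
ee_rot: [[-0.29, -0.957, -0.001], [-0.957, 0.29, 0.001], [-0.0, 0.002, -1.0]]
ft_force: [-0.7, 0.7, -1.8]
width: 19.3
grip_force: 29.5
```

Call:
servo_tool([
  [-26,4,-2,-0.2,15],
  [-51.5,8,-4,-0.4,15],
  [-77,11.5,-6,-0.7,15],
  [-103,15.5,-8,-0.9,15],
  [-129,19.5,-10,-1.1,15],
])

```text
clock: 13.43
position: [574.1, -81.2, 364.7]
ee_rot: [[-0.271, -0.962, -0.002], [-0.962, 0.271, 0.001], [-0.0, 0.002, -1.0]]
ft_force: [0.4, 0.1, -1.3]
width: 19.5
grip_force: 29.5
```

Call:
servo_tool([
  [-26,3.5,-2,-0.2,15],
  [-51.5,7,-4,-0.4,15],
  [-77.5,10,-6,-0.7,15],
  [-103,13.5,-8,-0.9,15],
  [-129,17,-10,-1.1,15],
])

```text
clock: 13.85
position: [592.7, 47.5, 374.7]
ee_rot: [[-0.253, -0.968, -0.002], [-0.968, 0.253, 0.0], [0.0, 0.002, -1.0]]
ft_force: [-0.2, 0.4, -1.1]
width: 19.6
grip_force: 29.5
```

Call:
servo_tool([
  [-26,3,-2,-0.2,15],
  [-52,6,-4,-0.4,15],
  [-78,9,-6,-0.7,15],
  [-108,12,-8,-1,15],
  [-130,14.5,-10.5,-1.1,15],
])

```text
clock: 14.27
position: [611.6, 176.9, 385.1]
ee_rot: [[-0.234, -0.972, -0.002], [-0.972, 0.234, -0.002], [0.002, 0.002, -1.0]]
ft_force: [0.7, -2.1, -0.2]
width: 19.7
grip_force: 29.3
```

```bash
python3 - <<'E'
from h import *
scoop_pose()
s=bot.get_state();print(s["grip_force"],s["ft_force"],s["width"],s["position"],ya(s["ee_rot"]))
E
```

```text
pitch 26.18890996515561 t 14.2667 lip [592.6  98.4 163.5] org [603.1 142.  185.5] [('s', 'scoop', 0.73, array([-11.,  -2.])), ('s', 'scoop_lip', 0.84, array([ 5., -0.])), ('s', 'scoop_pan', 0.9, array([-1.,  0.])), ('t', 'scoop', 0.75, array([-2.,  2.])), ('t', 'scoop_lip', 0.87, array([-0., -1.])), ('t', 'scoop_pan', 0.79, array([-3., -1.]))]
29.31009292602539 [-1.00127624e-03 -6.16192156e-01 -1.11854492e+00] 19.50558907090519 [611.79575275 174.31697289 385.4062429 ] -103.6270476506885
```

```bash
python3 - <<'E'
from h import *
a=eyes.camera("scene");b=eyes.camera("top")
def crop(im,x,y,w,h): return cv2.resize(im[y:y+h,x:x+w],(400,400),interpolation=cv2.INTER_CUBIC)
cv2.imwrite("pics/c2.png",np.clip(np.hstack([crop(b,160,110,110,110),crop(a,230,190,110,110)])*1.6,0,255).astype(np.uint8))
E
```

```text
(no output)
```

View pics/c2.png

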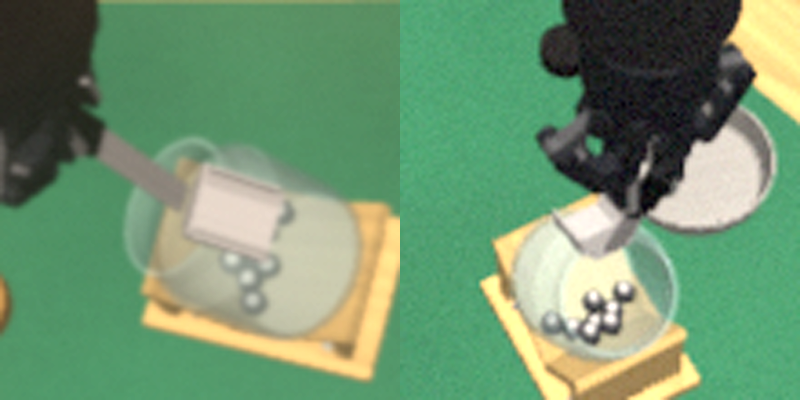

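Call:
servo_tool([
  [0,0,-20,0,15],
  [0,0,-40,0,15],
  [-20,0,-40,0,15],
  [-60,0,-40,0,15],
  [-100,0,-40,0,15],
])

```text
clock: 15.18
position: [636.0, 271.9, 427.4]
ee_rot: [[-0.238, -0.971, 0.002], [-0.971, 0.238, 0.002], [-0.002, -0.001, -1.0]]
ft_force: [0.3, -0.9, -1.7]
width: 19.4
grip_force: 29.6
```

Call:
servo_tool([
  [-2,0,15,0,15],
  [-2,0,40,0,15],
  [-2,0,65,0,15],
  [-2,0,85,0,15],
  [-2,0,90,0,15],
])

```text
clock: 15.6
position: [634.9, 273.6, 331.3]
ee_rot: [[-0.236, -0.972, -0.006], [-0.972, 0.236, -0.003], [0.004, 0.005, -1.0]]
ft_force: [-0.6, -0.5, -2.9]
width: 19.5
grip_force: 29.7
```

```bash
python3 - <<'E'
from h import *
scoop_pose()
s=bot.get_state();print(s["grip_force"],s["ft_force"],s["width"],s["position"],ya(s["ee_rot"]))
p=np.array(s["position"]);print(world([-161,280]),"jar x of grip",(p[:2]-JO)@[np.cos(np.radians(JY)),np.sin(np.radians(JY))],"y",(p[:2]-JO)@[-np.sin(np.radians(JY)),np.cos(np.radians(JY))])
E
```

```text
pitch 26.325971502946285 t 15.6 lip [615.7 195.4 109.7] org [626.3 239.  131.7] [('s', 'scoop', 0.64, array([ 2., -3.])), ('s', 'scoop_lip', 0.83, array([ 2., -1.])), ('s', 'scoop_pan', 0.56, array([ 0., -1.])), ('t', 'scoop', 0.57, array([ 0., -1.])), ('t', 'scoop_lip', 0.77, array([-1.,  1.])), ('t', 'scoop_pan', 0.81, array([-0.,  2.]))]
29.71430540084839 [-0.35034426 -0.303318   -1.42737362] 19.64953801089051 [636.50383975 274.27342055 337.47065534] -103.5885592537339
[633.25788021 259.68572109 334.        ] jar x of grip -175.9419367423107 y -0.27523639284572
```

Call:
servo_tool([
  [9,0,4,0,15],
  [18,0,4,0,15],
  [31,0,-1,0,15],
  [44,0,-6,0,15],
  [58,0,-9,0,15],
])

```text
clock: 16.42
position: [622.7, 217.2, 346.6]
ee_rot: [[-0.234, -0.972, 0.003], [-0.972, 0.234, 0.002], [-0.002, -0.002, -1.0]]
ft_force: [0.4, 3.5, 3.7]
width: 19.3
grip_force: 31.9
```

Call:
servo_tool([
  [14,0,-3,0,15],
  [28,0,-4,0,15],
  [42,0,-5,0,15],
  [42,0,-5,0,15],
  [42,0,-5,0,15],
])

```text
clock: 16.83
position: [612.6, 175.5, 350.8]
ee_rot: [[-0.236, -0.972, 0.001], [-0.972, 0.236, -0.0], [0.0, -0.001, -1.0]]
ft_force: [0.1, 1.1, 6.7]
width: 19.1
grip_force: 31.3
```

```bash
python3 - <<'E'
from h import *
scoop_pose()
s=bot.get_state();print(s["grip_force"],s["ft_force"],s["width"],s["position"],ya(s["ee_rot"]))
E
```

```text
pitch 57.46681143262437 t 16.8333 lip [616.9 193.1 111.6] org [623.3 219.2 153.7] [('s', 'scoop', 0.85, array([ 3., -1.])), ('s', 'scoop_lip', 0.7, array([2., 1.])), ('s', 'scoop_pan', 0.57, array([-2., -1.])), ('t', 'scoop', 0.76, array([-2., -0.])), ('t', 'scoop_lip', 0.54, array([-0.,  3.])), ('t', 'scoop_pan', 0.51, array([0., 1.]))]
30.917910933494568 [1.05110851 0.96789118 2.13061708] 19.745226307232812 [612.53017419 176.98859326 349.4167342 ] -103.57627155264105
```

```bash
python3 - <<'E'
from h import *
np.set_printoptions(precision=1,suppress=True)
s=bot.get_state();p=np.array(s["position"]);u=np.array([np.cos(np.radians(JY)),np.sin(np.radians(JY))])
g0=np.array([(p[:2]-JO)@u,p[2]-54]);print(g0)
L=(50,0);pts=[grip_from(L,so(a,b),t) for a,b,t in((140,-27,57),(120,-29,57),(100,-31,57),(80,-34,57),(60,-37,57),(45,-41,57),(32,-44,56),(22,-44,54.5),(12,-43.5,53))]
for q in pts:print((q-g0)*[1,-1])
E
```

```text
[-75.7 295.4]
[  8.7 -37.1]
[ 20.  -20.5]
[31.3 -3.9]
[41.9 13.3]
[52.5 30.6]
[59.  44.6]
[61.9 56.3]
[63.4 63.6]
[65.4 70.8]
```

Call:
servo_tool([
  [-8,0,-8,0,15],
  [-10,0,-28,0,15],
  [-4,0,-40,0,15],
  [8,0,-38,0,15],
  [8.5,0,-37,0,15],
])

```text
clock: 17.65
position: [610.1, 167.5, 387.4]
ee_rot: [[-0.235, -0.972, -0.0], [-0.972, 0.235, 0.0], [-0.0, 0.0, -1.0]]
ft_force: [-0.8, 0.3, -1.6]
width: 19.2
grip_force: 30.7
```

Call:
servo_tool([
  [11.5,0,16.5,0,15],
  [22.5,0,33,0,15],
  [33,0,50.5,0,15],
  [44,0,67.5,0,15],
  [46,0,73,0,15],
])

```text
clock: 18.07
position: [597.8, 122.0, 310.4]
ee_rot: [[-0.236, -0.972, -0.006], [-0.972, 0.236, -0.002], [0.003, 0.005, -1.0]]
ft_force: [-0.4, 0.1, -2.5]
width: 19.3
grip_force: 30.7
```

```bash
python3 - <<'E'
from h import *
scoop_pose()
s=bot.get_state();p=np.array(s["position"]);u=np.array([np.cos(np.radians(JY)),np.sin(np.radians(JY))])
print(s["grip_force"],s["ft_force"],s["width"],(p[:2]-JO)@u,p[2]-54)
b=eyes.camera("top");a=eyes.camera("scene")
def crop(im,x,y,w,h): return cv2.resize(im[y:y+h,x:x+w],(400,400),interpolation=cv2.INTER_CUBIC)
cv2.imwrite("pics/c3.png",np.clip(np.hstack([crop(b,180,110,110,110),crop(a,230,200,110,110)])*1.6,0,255).astype(np.uint8))
E
```

```text
pitch 56.49118732391553 t 18.0667 lip [601.  136.5  70.8] org [607.5 163.3 112.5] [('s', 'scoop', 0.92, array([ 2., -3.])), ('s', 'scoop_lip', 0.65, array([ 3., -3.])), ('s', 'scoop_pan', 0.91, array([1., 4.])), ('t', 'scoop_lip', 0.62, array([-2.,  2.])), ('t', 'scoop_pan', 0.66, array([3., 2.]))]
30.65017819404602 [ 0.89119359  0.37090589 -1.41045158] 19.31669693031689 -21.871059161736127 260.77245158418776
```

View pics/c3.png

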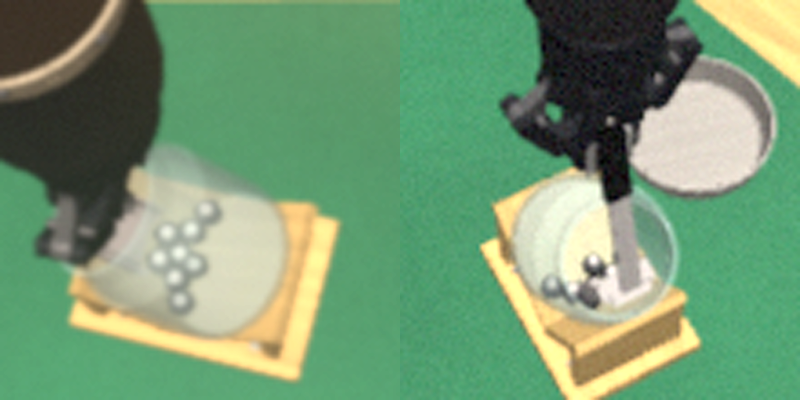

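```bash
python3 - <<'E'
from h import *
np.set_printoptions(precision=1,suppress=True)
u=np.array([np.cos(np.radians(JY)),np.sin(np.radians(JY))]);v=np.array([-u[1],u[0]])
for x,y in((207,210),(167,232),(193,230),(182,240),(160,258),(193,263),(175,277),(180,300)):
    q=onz("top",(110+y/3.636,180+x/3.636),52)[:2]-JO;print(q@u,q@v)
E
```

```text
-2.6464207091566037 33.49629246578977
-24.067198374958405 13.484869910204498
-8.140934435523993 18.670732281439108
-13.381253768450762 10.670924056268586
-24.169476608905796 -4.033514272099863
-2.768555034662209 -2.227537134174419
-11.709879011128253 -13.76885456553336
-4.859638842930894 -27.490386164292765
```

Call:
servo_tool([
  [2,-2,4,0,15],
  [4.5,-4,8.5,0,15],
  [6,-4,14,0,15],
  [7.5,-4,20,0,15],
  [8,-4,24,0,15],
])

```text
clock: 18.98
position: [601.5, 114.9, 288.8]
ee_rot: [[-0.235, -0.972, -0.001], [-0.972, 0.235, -0.0], [0.0, 0.001, -1.0]]
ft_force: [-0.5, 0.8, -1.5]
width: 19.3
grip_force: 30.5
```

Call:
servo_tool([
  [0.5,0,2.5,0,15],
  [1.2,0,5,0,15],
  [2,0,8,0,15],
  [3,0,11,0,15],
  [3,0,11,0,15],
])

```text
clock: 19.4
position: [601.5, 112.2, 281.1]
ee_rot: [[-0.234, -0.972, 0.002], [-0.972, 0.234, -0.0], [-0.0, -0.002, -1.0]]
ft_force: [-3.7, 0.5, 12.8]
width: 19.6
grip_force: 31.6
```

```bash
python3 - <<'E'
from h import *
scoop_pose()
s=bot.get_state();p=np.array(s["position"]);u=np.array([np.cos(np.radians(JY)),np.sin(np.radians(JY))])
print(s["grip_force"],s["ft_force"],s["width"],(p[:2]-JO)@u,p[2]-54)
b=eyes.camera("top");a=eyes.camera("scene")
def crop(im,x,y,w,h): return cv2.resize(im[y:y+h,x:x+w],(400,400),interpolation=cv2.INTER_CUBIC)
cv2.imwrite("pics/c4.png",np.clip(np.hstack([crop(b,180,110,110,110),crop(a,250,230,80,80)])*1.6,0,255).astype(np.uint8))
E
```

```text
pitch 55.783912908221104 t 19.4 lip [604.6 124.5  41.4] org [611.2 151.8  82.8] [('s', 'scoop', 0.64, array([ 1., -3.])), ('s', 'scoop_lip', 0.55, array([ 2., -4.])), ('s', 'scoop_pan', 0.73, array([ 0., -1.]))]
31.611633002758026 [-4.19143604 -0.21321103 11.51184943] 19.453215765840593 -10.22762855063149 227.0491617746082
```

View pics/c4.png

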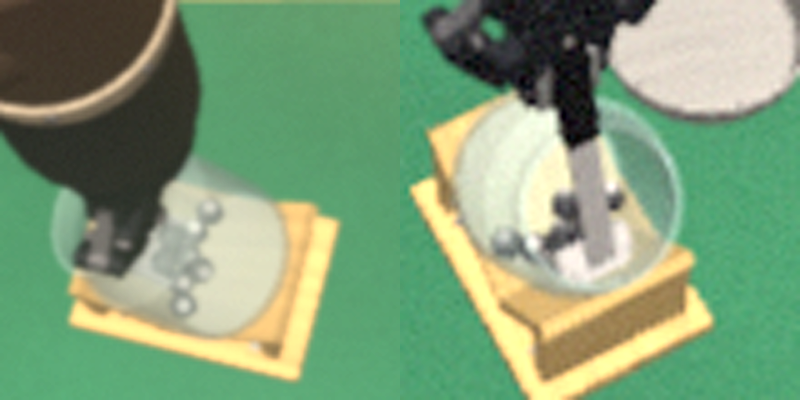

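```bash
python3 - <<'E'
from h import *
np.set_printoptions(precision=1,suppress=True)
K=np.array([(55,68,-45),(45,66,-48),(30,60,-48),(15,55,-47),(8,52,-44),(0,50,-39),(-6,50,-32),(-10,52,-28)],float)
g0=np.array([-10.2,227])
T=np.interp(np.arange(0,15.1),np.linspace(0,15,8),K[:,0])
for t in T[1:]:
    s,o=[np.interp(-t,-K[:,0],K[:,i]) for i in(1,2)]
    print(round(t,1),(grip_from((0,0),so(s,o),t)-g0)*[1,-1])
E
```

```text
50.3 [-14.5   0.6]
45.7 [-27.1   0.5]
39.0 [-43.1   1.9]
32.0 [-59.5   5.5]
25.0 [-75.6  10.8]
18.0 [-91.1  18.1]
13.1 [-100.8   24.1]
9.9 [-106.3   28.3]
6.4 [-111.9   32.9]
2.7 [-117.5   37.8]
-0.8 [-122.1   42.3]
-3.6 [-125.    45.1]
-6.3 [-127.7   48. ]
-8.1 [-130.2   49.7]
-10.0 [-132.6   51.5]
```

Call:
servo_tool([
  [-6,0,0,0,15],
  [-12,0,0.5,0,15],
  [-17,0,0.5,0,15],
  [-22,0,0.5,0,15],
  [-27,0,0.5,0,15],
])

```text
clock: 20.32
position: [607.5, 137.7, 281.3]
ee_rot: [[-0.234, -0.972, 0.002], [-0.972, 0.234, -0.002], [0.001, -0.002, -1.0]]
ft_force: [-6.8, -2.9, 15.6]
width: 19.3
grip_force: 34.7
```

Call:
servo_tool([
  [-7,0,0.5,0,15],
  [-14,0,1,0,15],
  [-20,0,2,0,15],
  [-26,0,3.5,0,15],
  [-32,0,5,0,15],
])

```text
clock: 20.73
position: [615.2, 169.4, 275.0]
ee_rot: [[-0.235, -0.972, 0.001], [-0.972, 0.235, -0.001], [0.001, -0.001, -1.0]]
ft_force: [-2.7, -2.2, 6.9]
width: 19.2
grip_force: 35.1
```

```bash
python3 - <<'E'
from h import *
scoop_pose()
s=bot.get_state();p=np.array(s["position"]);u=np.array([np.cos(np.radians(JY)),np.sin(np.radians(JY))])
print(s["grip_force"],s["ft_force"],s["width"],(p[:2]-JO)@u,p[2]-54)
E
```

```text
pitch 32.31578722482676 t 20.7333 lip [600.6 108.8  45.6] org [610.6 149.8  72.4] [('s', 'scoop', 0.7, array([ 4., -0.])), ('s', 'scoop_lip', 0.72, array([ 1., -5.])), ('s', 'scoop_pan', 0.62, array([8., 4.])), ('t', 'scoop', 0.68, array([-3.,  2.])), ('t', 'scoop_lip', 0.46, array([-13.,  77.])), ('t', 'scoop_pan', 0.45, array([1., 4.]))]
34.559751749038696 [-0.7546154  -1.65866017  4.5263201 ] 19.500262413251942 -69.0648928178583 219.9067991434615
```

Call:
servo_tool([
  [-6.5,0,2,0,15],
  [-13,0,4,0,15],
  [-19,0,6.5,0,15],
  [-25.5,0,9.5,0,15],
  [-31.5,0,12.5,0,15],
])

```text
clock: 21.55
position: [622.4, 200.5, 260.7]
ee_rot: [[-0.235, -0.972, -0.0], [-0.972, 0.235, -0.0], [0.0, 0.0, -1.0]]
ft_force: [-0.8, -1.5, 4.3]
width: 19.7
grip_force: 32.6
```

Call:
servo_tool([
  [-4.5,0,2.5,0,15],
  [-9,0,5.5,0,15],
  [-13,0,8.5,0,15],
  [-17,0,11.5,0,15],
  [-20.5,0,15,0,15],
])

```text
clock: 21.97
position: [627.5, 220.6, 245.8]
ee_rot: [[-0.235, -0.972, 0.0], [-0.972, 0.235, 0.0], [-0.0, -0.0, -1.0]]
ft_force: [-1.1, -1.4, 3.4]
width: 19.6
grip_force: 30.5
```

Call:
servo_tool([
  [-3,0,2.5,0,15],
  [-6,0,5,0,15],
  [-9,0,8,0,15],
  [-11,0,10,0,15],
  [-13,0,12,0,15],
])

```text
clock: 22.38
position: [630.7, 233.3, 234.1]
ee_rot: [[-0.235, -0.972, 0.001], [-0.972, 0.235, 0.0], [-0.001, -0.001, -1.0]]
ft_force: [-0.4, -1.4, 5.6]
width: 19.6
grip_force: 29.8
```

```bash
python3 - <<'E'
from h import *
scoop_pose()
s=bot.get_state();p=np.array(s["position"]);u=np.array([np.cos(np.radians(JY)),np.sin(np.radians(JY))])
print(s["grip_force"],s["ft_force"],s["width"],(p[:2]-JO)@u,p[2]-54)
b=eyes.camera("top");a=eyes.camera("scene")
def crop(im,x,y,w,h): return cv2.resize(im[y:y+h,x:x+w],(400,400),interpolation=cv2.INTER_CUBIC)
cv2.imwrite("pics/c5.png",np.clip(np.hstack([crop(b,190,140,80,80),crop(a,250,230,80,80)])*1.6,0,255).astype(np.uint8))
E
```

```text
pitch -5.565075866834142 t 22.3833 lip [593.9  80.9  79.8] org [605.6 129.3  75. ] [('s', 'scoop', 0.79, array([1., 0.])), ('s', 'scoop_lip', 0.67, array([1., 0.])), ('s', 'scoop_pan', 0.66, array([-9., -3.])), ('t', 'scoop', 0.8, array([2., 0.]))]
29.442529678344727 [1.2349318  0.1507668  1.60224105] 19.403728571881956 -134.54161345064853 179.9659902660615
```

View pics/c5.png

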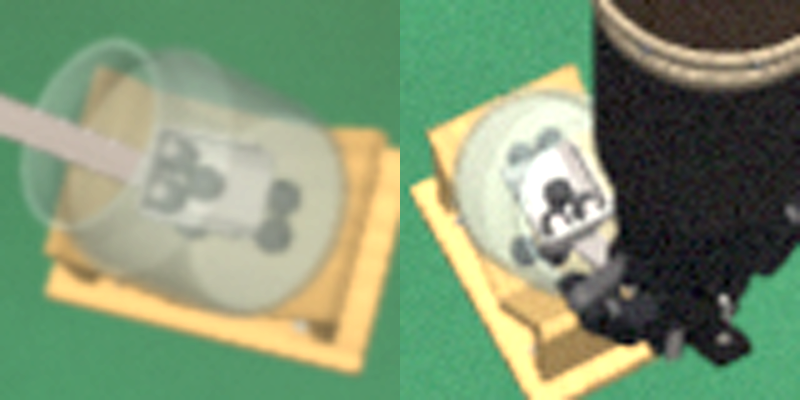

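Call:
servo_tool([
  [0,0,0,0,14],
  [0,0,0,0,14],
  [0.5,0,-1.5,0,14],
  [0,0,-4,0,14],
  [-1,0,-8,0,14],
], grip_force=80)

```text
clock: 23.3
position: [629.7, 233.5, 241.0]
ee_rot: [[-0.235, -0.972, -0.002], [-0.972, 0.235, -0.001], [0.001, 0.002, -1.0]]
ft_force: [-0.4, -0.8, -1.5]
width: 17.9
grip_force: 78.1
```

Call:
servo_tool([
  [-3.5,0,-5,0,14],
  [-7.5,0,-10,0,14],
  [-12,0,-15.5,0,14],
  [-17,0,-21,0,14],
  [-22,0,-27,0,14],
])

```text
clock: 23.72
position: [635.8, 255.9, 269.6]
ee_rot: [[-0.235, -0.972, 0.0], [-0.972, 0.235, 0.0], [-0.0, -0.0, -1.0]]
ft_force: [-0.4, -0.3, -2.5]
width: 18.5
grip_force: 78.1
```

Call:
servo_tool([
  [-5,0,-6,0,14],
  [-10,0,-12,0,14],
  [-15,0,-18,0,14],
  [-20,0,-24,0,14],
  [-25,0,-30,0,14],
])

```text
clock: 24.13
position: [641.6, 280.1, 299.5]
ee_rot: [[-0.235, -0.972, 0.0], [-0.972, 0.235, 0.0], [-0.0, -0.0, -1.0]]
ft_force: [-0.6, -0.4, -1.0]
width: 18.4
grip_force: 78.1
```

Call:
servo_tool([
  [-5,0,-6,0,14],
  [-10,0,-12,0,14],
  [-15,0,-18,0,14],
  [-20,0,-24,0,14],
  [-24,0,-30,0,14],
])

```text
clock: 24.55
position: [647.3, 303.5, 329.4]
ee_rot: [[-0.235, -0.972, 0.0], [-0.972, 0.235, -0.0], [0.0, -0.0, -1.0]]
ft_force: [0.5, 0.3, -2.2]
width: 18.6
grip_force: 78.1
```

Call:
servo_tool([
  [-3,0,-7,0,14],
  [-5,0,-14,0,14],
  [-6,0,-21,0,14],
  [-6,0,-27,0,14],
  [-6,0,-31,0,14],
])

```text
clock: 24.97
position: [648.7, 308.6, 361.1]
ee_rot: [[-0.235, -0.972, 0.001], [-0.972, 0.235, 0.0], [-0.001, -0.001, -1.0]]
ft_force: [-1.0, -0.1, -2.2]
width: 18.6
grip_force: 78.2
```

```bash
python3 - <<'E'
from h import *
scoop_pose()
s=bot.get_state();p=np.array(s["position"]);u=np.array([np.cos(np.radians(JY)),np.sin(np.radians(JY))])
print(s["grip_force"],s["ft_force"],s["width"],(p[:2]-JO)@u,p[2]-54,ya(s["ee_rot"]))
b=eyes.camera("top");a=eyes.camera("scene")
def crop(im,x,y,w,h): return cv2.resize(im[y:y+h,x:x+w],(400,400),interpolation=cv2.INTER_CUBIC)
cv2.imwrite("pics/c6.png",np.clip(np.hstack([crop(b,170,130,100,100),crop(a,240,210,100,100)])*1.6,0,255).astype(np.uint8))
E
```

```text
pitch -5.327066112668064 t 24.9667 lip [612.  156.6 206.2] org [623.7 205.  201.5] [('s', 'scoop', 0.61, array([4., 0.])), ('s', 'scoop_lip', 0.91, array([ 1., -2.])), ('t', 'scoop', 0.73, array([-3.,  3.])), ('t', 'scoop_pan', 0.72, array([-0.,  5.]))]
78.227698802948 [-0.01408219  0.4323381  -2.11505937] 18.052713072529848 -212.07447193546807 305.4408712067295 -103.59202158171001
```

View pics/c6.png

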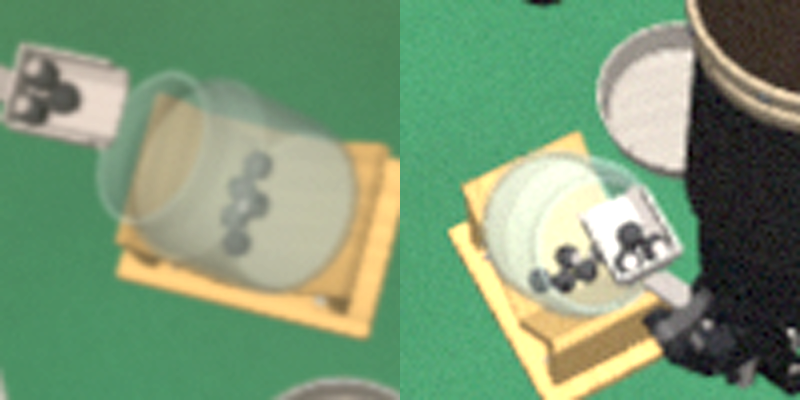

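```bash
python3 - <<'E'
from h import *
np.set_printoptions(precision=1,suppress=True)
b=eyes.camera("top")
for n in("dish","dish_floor"):
    print([(k["p"],onz("top",k["position"],0 if n=="dish" else 4)) for k in models.landmark_of("top",n)[:2]])
for k in models.cut_out("top","dish")[:2]:
    m=k["mask"];c,r=cv2.minEnclosingCircle(np.argwhere(m)[:,::-1].astype(np.float32));print(k["p"],c,r,onz("top",(c[1],c[0]),28),k["rect"])
s=bot.get_state();p=np.array(s["position"]);d=np.array([433.5,60.]);u=np.array([np.cos(np.radians(JY)),np.sin(np.radians(JY))])
t=d-108*u;q=t-p[:2];print(p,t,"tool dx",q@u,"dy",q@[u[1],-u[0]],p[2]-230)
E
```

```text
[(0.84, array([225.3, 273. ,   0. ])), (0.71, array([435.7,  52.7,   0. ]))]
[(0.91, array([228.3, 267.9,   4. ])), (0.79, array([430.7,  58.1,   4. ]))]
0.9 (254.75848388671875, 252.69125366210938) 28.043142318725586 [431.6  56.   28. ] [225.9, 225.2, 51.9, 54.6]
0.68 (151.0, 142.0) 51.894222259521484 [698.  308.7  28. ] [103.9, 122.2, 95.3, 43.8]
[648.6 308.7 359.8] [458.9 165. ] tool dx 184.30056863435726 dy 150.5941435327845 129.82087623277351
```

Call:
servo_tool([
  [3,2,0,0,14],
  [9,7,0,0,14],
  [18,15,0,0,14],
  [29,24,0,0,14],
  [41,33,0,0,14],
])

```text
clock: 26.08
position: [606.0, 276.0, 359.7]
ee_rot: [[-0.235, -0.972, -0.0], [-0.972, 0.235, -0.0], [0.0, 0.0, -1.0]]
ft_force: [-0.1, 0.8, -1.0]
width: 18.6
grip_force: 78.2
```

Call:
servo_tool([
  [13,10.5,0,0,14],
  [26,21,0,0,14],
  [39,31.5,0,0,14],
  [52,42,0,0,14],
  [65,52,0,0,14],
])

```text
clock: 26.5
position: [539.8, 224.6, 360.1]
ee_rot: [[-0.235, -0.972, 0.0], [-0.972, 0.235, 0.0], [-0.0, -0.0, -1.0]]
ft_force: [-0.8, 0.1, -1.2]
width: 18.4
grip_force: 78.2
```

Call:
servo_tool([
  [13,10.5,5,0,14],
  [26,21,15,0,14],
  [38,31,27,0,14],
  [49,40,39,0,14],
  [58,47.5,51,0,14],
])

```text
clock: 26.92
position: [479.8, 179.2, 308.8]
ee_rot: [[-0.235, -0.972, 0.001], [-0.972, 0.235, 0.001], [-0.001, -0.001, -1.0]]
ft_force: [0.8, 0.7, -1.1]
width: 18.3
grip_force: 78.2
```

Call:
servo_tool([
  [8,7,11,0,14],
  [14,11,22,0,14],
  [18,14,33,0,14],
  [21,16,44,0,14],
  [23,17.5,54,0,14],
])

```text
clock: 27.33
position: [458.0, 161.4, 254.7]
ee_rot: [[-0.235, -0.972, 0.001], [-0.972, 0.235, 0.001], [-0.001, -0.0, -1.0]]
ft_force: [0.7, 0.0, -1.8]
width: 18.7
grip_force: 78.3
```

Call:
servo_tool([
  [0,0,8,0,14],
  [0,0,14,0,14],
  [0,0,18,0,14],
  [0,0,21,0,14],
  [0,0,22,0,14],
])

```text
clock: 27.75
position: [459.0, 162.3, 232.5]
ee_rot: [[-0.235, -0.972, -0.0], [-0.972, 0.235, -0.0], [0.0, 0.0, -1.0]]
ft_force: [0.7, -0.0, -1.9]
width: 18.1
grip_force: 78.2
```

```bash
python3 - <<'E'
from h import *
scoop_pose()
s=bot.get_state();print(s["grip_force"],s["ft_force"],s["width"],s["position"],ya(s["ee_rot"]))
E
```

```text
pitch -1.9870518455596304 t 27.75 lip [423.7  16.2  68.8] org [435.4  64.7  67.1] [('s', 'scoop', 0.53, array([ 2., -1.])), ('s', 'scoop_lip', 0.72, array([-24.,  -6.])), ('s', 'scoop_pan', 0.53, array([4., 2.])), ('t', 'scoop', 0.87, array([-6., -1.])), ('t', 'scoop_lip', 0.69, array([-4.,  0.])), ('t', 'scoop_pan', 0.83, array([0., 1.]))]
78.21309328079224 [ 0.46040046  0.39329408 -1.39018763] 18.48335899935071 [458.95618735 162.22297413 233.11288081] -103.58081290429676
```

Call:
servo_tool([
  [0,0,0,0,19.3],
  [0,0,0,0,19.6],
  [0,0,0,0,19.6],
  [0,0,0,0,19.8],
  [0,0,0,0,19.8],
])

```text
clock: 28.57
position: [458.9, 162.1, 232.9]
ee_rot: [[-0.235, -0.972, -0.0], [-0.972, 0.235, -0.0], [0.0, 0.0, -1.0]]
ft_force: [0.1, 0.0, -2.0]
width: 20.1
grip_force: 8.6
```

Call:
servo_tool([
  [0,0,0,0,19.8],
  [0,0,0,0,19.8],
  [0,0,0,0,19.8],
  [0,0,0,0,19.8],
  [0,0,0,0,19.8],
])

```text
clock: 28.98
position: [458.9, 162.1, 233.0]
ee_rot: [[-0.235, -0.972, 0.0], [-0.972, 0.235, -0.0], [0.0, -0.0, -1.0]]
ft_force: [0.2, -1.3, -0.6]
width: 19.9
grip_force: 9.9
```

```bash
python3 - <<'E'
from h import *
scoop_pose()
s=bot.get_state();print(s["grip_force"],s["ft_force"],s["width"],s["position"],ya(s["ee_rot"]))
np.set_printoptions(precision=0,suppress=True)
for c in("top","scene"):
    print(c,[(round(k["p"],2),onz(c,k["position"],13)[:2]) for k in models.landmark_of(c,"lock0")])
E
```

```text
pitch 26.117131891973827 t 28.9833 lip [439.9  83.5  11.4] org [450.5 127.2  33.4] [('s', 'scoop', 0.68, array([ 2., -3.])), ('s', 'scoop_lip', 0.84, array([ 3., -0.])), ('s', 'scoop_pan', 0.58, array([ 3., -0.])), ('t', 'scoop', 0.82, array([-1.,  1.])), ('t', 'scoop_lip', 0.96, array([-2.,  0.])), ('t', 'scoop_pan', 0.71, array([1., 2.]))]
9.878344237804413 [ 0.12036737 -1.40877784 -1.05819614] 19.66762314924193 [458.88987953 162.15149921 232.93055795] -103.58304210954806
top [(0.61, array([425.,  23.])), (0.57, array([461.,  48.])), (0.53, array([416.,  55.]))]
scene [(0.54, array([410.,  56.])), (0.53, array([578., 100.])), (0.48, array([587., 101.])), (0.48, array([442.,  41.])), (0.42, array([557., 106.])), (0.38, array([428.,  39.]))]
```

```bash
python3 - <<'E'
from h import *
s=bot.get_state();p=np.array([458.9,162.1,233.])
up=p+[0,0,85]
plan(up,-103.6,[564.4,-258.3,316],-107.95,14,n=15)
E
```

```text
[[25.6, -13.4, 0.1, 0.3, 14.0], [51.2, -26.9, 0.3, 0.6, 14.0], [76.8, -40.3, 0.4, 0.9, 14.0], [102.3, -53.7, 0.5, 1.2, 14.0], [127.9, -67.1, 0.7, 1.5, 14.0]]
[[25.2, -14.1, 0.1, 0.3, 14.0], [50.5, -28.1, 0.3, 0.6, 14.0], [75.7, -42.2, 0.4, 0.9, 14.0], [101.0, -56.3, 0.5, 1.2, 14.0], [126.2, -70.3, 0.7, 1.5, 14.0]]
[[24.9, -14.7, 0.1, 0.3, 14.0], [49.7, -29.4, 0.3, 0.6, 14.0], [74.6, -44.1, 0.4, 0.9, 14.0], [99.5, -58.8, 0.5, 1.2, 14.0], [124.4, -73.5, 0.7, 1.5, 14.0]]
```

Call:
servo_tool([
  [0,0,-3,0,14],
  [0,0,-15,0,14],
  [0,0,-40,0,14],
  [0,0,-65,0,14],
  [0,0,-85,0,14],
], grip_force=30)

```text
clock: 29.9
position: [459.0, 162.3, 319.8]
ee_rot: [[-0.235, -0.972, 0.001], [-0.972, 0.235, 0.001], [-0.001, -0.001, -1.0]]
ft_force: [0.6, 0.5, -1.4]
width: 19.7
grip_force: 29.7
```

Call:
servo_tool([
  [15,-8,0,0.3,14],
  [40,-21,0,0.6,14],
  [70,-37,0,0.9,14],
  [100,-52.5,0.5,1.2,14],
  [128,-67,0.5,1.5,14],
])

```text
clock: 30.32
position: [493.9, 20.7, 317.7]
ee_rot: [[-0.26, -0.966, 0.0], [-0.966, 0.26, 0.0], [-0.0, -0.0, -1.0]]
ft_force: [1.8, -0.1, -1.5]
width: 19.5
grip_force: 29.7
```

Call:
servo_tool([
  [25,-14,0,0.3,14],
  [50.5,-28,0.5,0.6,14],
  [75.5,-42,0.5,0.9,14],
  [101,-56,0.5,1.2,14],
  [126,-70.5,0.5,1.5,14],
])

```text
clock: 30.73
position: [529.3, -119.4, 317.1]
ee_rot: [[-0.286, -0.958, 0.0], [-0.958, 0.286, 0.0], [-0.0, -0.0, -1.0]]
ft_force: [-0.0, 0.8, -0.7]
width: 19.6
grip_force: 29.7
```

Call:
servo_tool([
  [25,-15,0,0.3,14],
  [50,-30,0.5,0.6,14],
  [80,-47,0.5,0.9,14],
  [106,-63,0.5,1.2,14],
  [124.5,-73.5,0.5,1.4,14],
])

```text
clock: 31.15
position: [564.5, -260.7, 316.1]
ee_rot: [[-0.31, -0.951, -0.0], [-0.951, 0.31, -0.0], [0.0, 0.0, -1.0]]
ft_force: [0.8, 1.9, -0.3]
width: 19.3
grip_force: 29.7
```

```bash
python3 - <<'E'
from h import *
scoop_pose()
s=bot.get_state();p=np.array(s["position"]);print(s["grip_force"],s["ft_force"],s["width"],p,ya(s["ee_rot"]))
R=np.array(s["ee_rot"]);print("to arc start, tool:",R.T@(np.array([564.4,-258.3,225.4])-p))
b=eyes.camera("top");a=eyes.camera("scene")
def crop(im,x,y,w,h): return cv2.resize(im[y:y+h,x:x+w],(400,400),interpolation=cv2.INTER_CUBIC)
cv2.imwrite("pics/c7.png",np.clip(np.hstack([crop(b,190,150,130,130),crop(a,240,200,110,110)])*1.6,0,255).astype(np.uint8))
E
```

```text
pitch 26.168463068364797 t 31.15 lip [ 539.4 -337.4   94.4] org [ 553.3 -294.7  116.4] [('s', 'scoop', 0.65, array([ 2., -1.])), ('s', 'scoop_lip', 0.71, array([ 4., -3.])), ('s', 'scoop_pan', 0.65, array([0., 2.])), ('t', 'scoop', 0.76, array([-2.,  1.])), ('t', 'scoop_lip', 0.51, array([-3.,  1.])), ('t', 'scoop_pan', 0.72, array([-2.,  1.]))]
29.745501279830933 [ 0.14102854  2.01705725 -1.1883657 ] 19.48074468742809 [ 564.08018987 -257.40690563  316.69317629] -107.91986456741695
to arc start, tool: [ 0.7723788  -0.55015071 91.29317991]
```

View pics/c7.png

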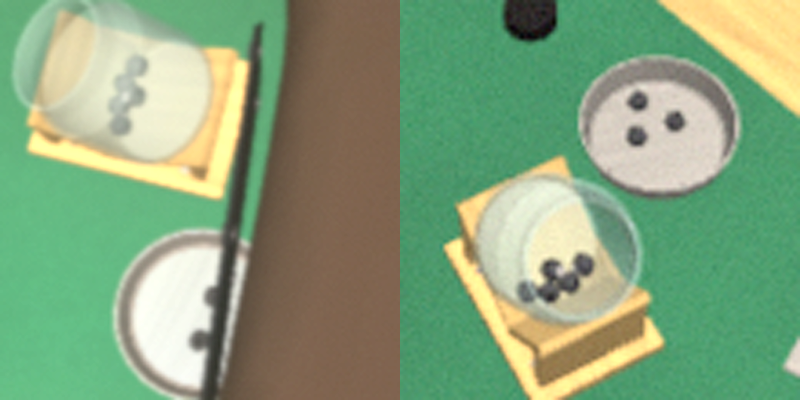

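Call:
servo_tool([
  [-2,0,20,0,14],
  [-3,0,45,0,14],
  [-3,0,68,0,14],
  [-3,0,82,0,19.5],
  [-3,0,90,0,19.6],
])

```text
clock: 32.07
position: [564.3, -254.6, 224.4]
ee_rot: [[-0.308, -0.951, -0.002], [-0.951, 0.308, 0.001], [0.0, 0.003, -1.0]]
ft_force: [-0.2, 0.3, -1.7]
width: 19.8
grip_force: 19.7
```

Call:
servo_tool([
  [-10,0,7,0,19.6],
  [-21,0,14,0,19.6],
  [-32,0,21.5,0,19.6],
  [-43,0,30.5,0,19.6],
  [-52,0,39.5,0,19.6],
])

```text
clock: 32.48
position: [582.2, -204.3, 187.1]
ee_rot: [[-0.308, -0.951, 0.002], [-0.951, 0.308, 0.0], [-0.001, -0.002, -1.0]]
ft_force: [0.9, 2.2, 2.1]
width: 19.8
grip_force: 17.8
```

```bash
python3 - <<'E'
from h import *
scoop_pose()
s=bot.get_state();p=np.array(s["position"]);print(s["grip_force"],s["ft_force"],s["width"],p)
R=np.array(s["ee_rot"]);print("to final, tool:",R.T@(np.array([584.5,-196.3,173])-p))
E
```

```text
pitch 7.848384440917278 t 32.4833 lip [ 542.5 -327.4   -0.8] org [ 557.8 -280.2    6.1] [('s', 'scoop', 0.52, array([ 3., -2.])), ('s', 'scoop_lip', 0.4, array([ 2., -4.])), ('s', 'scoop_pan', 0.64, array([-0., -2.])), ('t', 'scoop', 0.92, array([-1., -3.])), ('t', 'scoop_lip', 0.6, array([-3.,  2.])), ('t', 'scoop_pan', 0.85, array([-0.,  1.]))]
17.194308936595917 [ 0.72442581  0.50740559 -1.58571468] 19.83588721967689 [ 580.9784346  -206.16470377  186.90037096]
to final, tool: [-10.46938594  -0.30007681  13.90093623]
```

Pitch is going as planned; finish the arc, open, and retreat upward.

Call:
servo_tool([
  [-4,0,5,0,19.6],
  [-8,0,10,0,19.6],
  [-11,0,14.5,0,19.6],
  [-11,0,15.5,0,19.6],
  [-11,0,15.5,0,20],
])

```text
clock: 33.3
position: [584.3, -195.4, 170.7]
ee_rot: [[-0.308, -0.951, -0.001], [-0.951, 0.308, -0.0], [0.0, 0.001, -1.0]]
ft_force: [0.2, -0.4, -0.2]
width: 20.3
grip_force: 1.5
```

Call:
servo_tool([
  [0,0,-1,0,24],
  [0,0,-1,0,35],
  [0,0,-1,0,60],
  [0,0,-1,0,80],
  [0,0,-1,0,80],
])

```text
clock: 33.72
position: [584.5, -195.6, 172.5]
ee_rot: [[-0.309, -0.951, 0.0], [-0.951, 0.309, 0.0], [-0.0, -0.0, -1.0]]
ft_force: [-0.0, -0.2, 0.2]
width: 69.8
grip_force: 0.0
```

Call:
servo_tool([
  [0,0,-15,0,80],
  [0,0,-40,0,80],
  [0,0,-75,0,80],
  [0,0,-110,0,80],
  [0,0,-130,0,80],
])

```text
clock: 34.13
position: [585.3, -195.9, 306.7]
ee_rot: [[-0.308, -0.951, 0.004], [-0.951, 0.308, -0.001], [-0.0, -0.004, -1.0]]
ft_force: [1.5, -1.3, 1.2]
width: 80.1
grip_force: 0.0
```

Call:
servo_tool([
  [-40,0,0,0,80],
  [-80,0,0,0,80],
  [-120,0,0,0,80],
  [-150,0,0,0,80],
  [-160,0,0,0,80],
])

```text
clock: 34.55
position: [634.9, -39.7, 302.3]
ee_rot: [[-0.306, -0.952, 0.0], [-0.952, 0.306, 0.001], [-0.001, -0.0, -1.0]]
ft_force: [0.1, -1.5, 0.3]
width: 80.2
grip_force: 0.0
```

```bash
python3 - <<'E'
from h import *
np.set_printoptions(precision=1,suppress=True)
for c in("scene","top"): eyes.camera(c)
for n,z in(("scoop",3),("scoop_lip",3),("scoop_grip",118),("bin_floor",3)):
    r={c:models.landmark_of(c,n)[:1] for c in("scene","top")}
    print(n,[(c,round(k["p"],2),onz(c,k["position"],z)) for c in r for k in r[c]])
    if all(r.values()): print("  tri",*tri(r["scene"][0]["position"],r["top"][0]["position"]))
for c in("scene","top"): print([(round(k["p"],2),onz(c,k["position"],13)[:2]) for k in models.landmark_of(c,"lock0")])
s=bot.get_state();print(s["position"],s["ft_force"],s["width"],s["clock"])
E
```

```text
scoop [('scene', 0.46, array([ 545.1, -298.6,    3. ])), ('top', 0.56, array([ 549.2, -286.1,    3. ]))]
  tri [ 549.  -285.    17.7] 6.201423335685227
scoop_lip [('scene', 0.62, array([ 525.9, -338.1,    3. ])), ('top', 0.81, array([ 534.7, -330.4,    3. ]))]
  tri [ 532.2 -326.    18.9] 0.1826043268742736
scoop_grip [('scene', 0.51, array([ 586.8, -194.7,  118. ])), ('top', 0.68, array([ 578.7, -192.9,  118. ]))]
  tri [ 582.4 -196.5  111.3] 6.512203771410808
bin_floor [('scene', 0.65, array([ 550.9, -295.4,    3. ])), ('top', 0.9, array([ 554.6, -299. ,    3. ]))]
  tri [ 552.7 -296.7    4.3] 4.950657584119761
[(0.58, array([426.6,  21.6])), (0.58, array([407.9,  59.4])), (0.55, array([562.2, 105.7])), (0.54, array([592.4,  92.3])), (0.5, array([585.5, 104.4])), (0.49, array([ 544.6, -279.9])), (0.48, array([453.2,  44.9])), (0.43, array([576.2, 105.7])), (0.31, array([575.3,  61. ]))]
[(0.74, array([ 743.1, -247.9])), (0.6, array([409.6,  54.8])), (0.49, array([429. ,  24.2])), (0.39, array([453.4,  45.2]))]
[633.8 -44.  302.5] [-0.6  1.1  0.6] 79.95281275405523 35.15
```

```bash
python3 - <<'E'
from h import *
np.set_printoptions(precision=1,suppress=True)
for n,z in(("scoop",3),("scoop_lip",3),("scoop_pan",14),("scoop_grip",118)):
    P=[]
    for _ in range(5):
        q=[]
        for c in("scene","top"):
            eyes.camera(c);k=[k for k in models.landmark_of(c,n) if np.linalg.norm(onz(c,k["position"],z)[:2]-[555,-260])<110];q.append(k[0]["position"] if k else None)
        if all(x is not None for x in q): P.append(tri(*q)[0])
    print(n,len(P),np.median(P,axis=0) if P else None)
s=bot.get_state();print(s["clock"],s["position"])
E
```

```text
scoop 5 [ 548.5 -286.6   11.2]
scoop_lip 5 [ 536.9 -331.    15.8]
scoop_pan 4 [ 548.9 -302.8   30.2]
scoop_grip 5 [ 585.9 -195.5  109. ]
39.15 [633.9 -43.3 302.4]
```

```bash
python3 - <<'E'
from h import *
for c,f,(x,y,w,h) in(("top","pics/t0.png",(350,162,85,65)),("scene","pics/s0.png",(188,170,42,40))):
    o=cv2.imread(f);n=eyes.camera(c);g=lambda m:cv2.GaussianBlur(cv2.cvtColor(m,cv2.COLOR_BGR2GRAY),(0,0),.8)[y:y+h,x:x+w].astype(int)
    d=np.abs(g(o)-g(n));print(c,d.mean(),d.max(),(d>25).sum())
    if (d>25).any(): print(np.argwhere(d>25)[:40].tolist())
    a,b=[g(m)>150 for m in(o,n)];print(a.sum(),b.sum(),np.argwhere(a).mean(0),np.argwhere(b).mean(0),np.argwhere(a).min(0),np.argwhere(a).max(0),np.argwhere(b).min(0),np.argwhere(b).max(0))
E
```

```text
top 24.34389140271493 61 834
[[5, 8], [5, 9], [5, 10], [5, 11], [5, 12], [6, 8], [6, 9], [6, 10], [6, 11], [6, 12], [6, 13], [7, 8], [7, 9], [7, 10], [7, 11], [7, 12], [7, 13], [7, 14], [8, 10], [8, 11], [8, 12], [8, 13], [8, 14], [8, 15], [9, 11], [9, 12], [9, 13], [9, 14], [9, 15], [9, 16], [9, 17], [10, 13], [10, 14], [10, 15], [10, 16], [10, 17], [10, 18], [10, 19], [11, 14], [11, 15]]<stdin>:6: RuntimeWarning: Mean of empty slice.
  ret = um.true_divide(
Traceback (most recent call last):
ValueError: zero-size array to reduction operation minimum which has no identity
```

```bash
python3 - <<'E'
from h import *
np.set_printoptions(precision=1,suppress=True)
for c,f,(x,y,w,h) in(("top","pics/t0.png",(350,162,85,65)),("scene","pics/s0.png",(186,165,48,45))):
    o=cv2.imread(f);n=eyes.camera(c);R=[]
    for m in(o,n):
        g=cv2.GaussianBlur(m,(0,0),.7)[y:y+h,x:x+w].astype(float);g/=np.percentile(g.sum(2),50)
        R.append(g.sum(2).astype(np.float32))
    a,b=R;d=np.abs(a-b);print(c,"diff mean/max",d.mean(),d.max(),"shift",cv2.phaseCorrelate(a,b))
    hi=lambda m:m>1.35*np.median(m)
    dk=lambda m:m<.45*np.median(m)
    for t in(hi,dk):
        for m in R: q=np.argwhere(t(m));print("  n",len(q),q.mean(0) if len(q) else None,q.min(0) if len(q) else None,q.max(0) if len(q) else None)
E
```

```text
top diff mean/max 0.022286015 0.32954812 shift ((-0.08613412241884788, 0.259078960130843), 0.9259149850150685)
  n 587 [39.7 53.8] [23 28] [54 72]
  n 596 [39.6 54.2] [24 28] [54 72]
  n 142 [17.9 17.9] [8 7] [26 27]
  n 127 [18.9 17.3] [10  7] [26 26]
scene diff mean/max 0.68123305 2.2142825 shift ((-0.17873571647733044, 0.39766391846068316), 0.5880068057113224)
  n 282 [12.7 13.5] [0 0] [27 28]
  n 976 [24.2 15. ] [0 0] [44 47]
  n 23 [29.2 28.8] [28 25] [31 32]
  n 164 [21.7 34.6] [ 6 15] [42 47]
```

```bash
python3 -c "
from plant import bot
print(bot.sign_off())"
```

```text
the job is handed in; nothing more can be done
None
```

I scooped three cord locks into the steel dish, left the other five in the jar, put the scoop back in its bin pan down and handle up, and handed the job in at about 40 s. The hand-in gave back no verdict, so this rests on the camera pictures.

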